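# Unplug the camera housings and lock the closing jig

## Robot

A 7-joint arm with a two-finger parallel gripper is mounted at the origin on the work surface. World frame = base frame: x ahead of the robot, y to its left, z up, the work surface at z = 0. Lengths are in m, angles in rad, forces in N, time in s.
With the tool pointing down it reaches from about 0.4 to 0.85 m from the base axis. Payload 10.4 kg.
Tool frame: the origin (TCP) lies at the centre of the arm's flange, where the gripper is bolted on; the fingertips stand 173 mm ahead of it and the grasp point (between the pads) lies 155 mm ahead of it; z points along the fingers, y is the line along which they close (so a half turn about z gives the same grasp; the last joint's range is limited). The gripper opens to 85 mm and grips with 20 to 120 N. Pads are 22 mm wide; open, the fingers measure 114 mm over their backs; the gripper's body (76 mm by 85 mm) begins 54 mm behind the grasp point. The pads swing forward as they close: fully open they stand 13 mm farther back than shut.
Start: joints at [-1.292, 0.332, -0.065, 1.46, 0.022, 1.35, -0.088], TCP at [0.186, 0.597, 0.405] pointing down, gripper open.
Joint ranges: [-2.6, 2.6], [-0.5, 2.12], [-1.47, 1.34], [0.16, 2.42], [-1.27, 4.41], [0.06, 2.06], [-2.6, 2.6]. Speed limits (rad/s): [2.22, 2.22, 2.79, 2.79, 3.14, 3.14, 3.14].

## Interface

Orientations are given as a unit quaternion [x, y, z, w].
In Python, from workcell import manip, viewer, finder gives the robot as it stands.
- The arm moves only by the tool arm_command, never from a script. Its argument "plan" is a list of rows, each an object with "dp": the shift along the tool's x, y, z in mm, a list of three; "spin": the turn about the tool's z in rad. A call has 1 to 5 rows; each row shifts and turns the commanded pose from where the row before left it, along the tool's axes as they then stand; what a row does not reach is not made up. A row lasts 1/10 s, in which the tool goes at most 50 mm and 8.59 degrees, less where a joint would pass 70% of its speed; a pose out of reach is approached as far as the arm can. A call is refused whole if a number of a shift passes 50 or a number of a turn 0.15, either way. A call with a gripper value outside its range is refused whole. "grip" is the closure, from -1 (fully open) to 1 (shut), set as the call begins (left out, the last holds). The fingers move at their own pace and stop on an object; "newtons" is the grip in N (left out, the last holds). Time passes only in rows, so rows that do not move let the fingers close. It gives the time, the measured TCP pose, the force, the opening and the grip force at its end, in the units of the state.
- manip.get_obs(): the state, without advancing time (a new reading comes with each control period).
- viewer.camera(name): name is "side" or "top" or "wrist"; returns the picture (480x640x3 uint8, blue, green, red); there is no depth.
- viewer.camera_params(name): a dict with "vertical_fov" (degrees; the focal length in pixels is half the picture's height over the tangent of half this angle, whatever the lens; pixels are square), "cx", "cy" (the principal point, pixels), "R" (3x3) and "t" (3): a world point X has camera coordinates R X + t; the wrist camera has in their place "T_tool_cam" (4x4, takes a point from camera to tool coordinates, whose origin is the TCP and whose axes are the flange's). Camera axes: x right, y down, z forward; pixel columns grow to the right and rows downward; lengths in m; the calibration is good to about 2 mm. A picture is of the moment at which its call begins: read the wrist's pose just before it. camera_params takes no time and is no camera call.
- manip.hand_in(): hands the job in; it is judged then, once.
Trained networks look in the newest picture that a camera, given by its name, has taken for a name from the list of things; names that differ only in an ending like _2 or _b are one class to them, and where a whole thing is asked for, a point or a joint stands for the part that bears it (a point fixed in the world has none). Each returns a list of dicts, best first, with "score" (0 to 1); they miss things now and then, are a little off and sometimes report something else, mostly with a low value. They report only what shows in the picture. A call takes as long as a camera call.
- finder.find_in(camera, thing): "position" ([x, y, z] in m, in world coordinates, good to about 4 mm: the middle of the surface that is visible of it).
The state is a dict: "clock": time; "joint_pos": joint angles; "joint_velocities": joint speeds; "tau": joint torques, N m; "position": TCP position; "ee_rot": TCP orientation; "ft_force": force on the tool from outside, world axes, zero at the start; "torque": the same for the moment, N m; "grip_width": opening from 0.0 (shut) to 1.0 (fully open); "grasp_force": force on a finger pad.
Only numpy, scipy, OpenCV 4.12 (cv2) and the standard library are available. Lean on these libraries where they do the work, as an engineer would, in place of code of your own. Each camera call takes 0.05 s, during which the arm holds its last target. There are 200 camera calls.

## Task

Free every stuck plug from the white camera housings by twisting it back and forth while pulling gently up, so that the housing itself stays down in the rack, and put the plugs in the blue tray. Slide the aluminium plate over the yellow lip of the jig so that it drops flat into the pocket; only when all plugs are in the tray and the plate is in its pocket, knock the red lock pin fully down with brisk blows of the mallet (never with the gripper itself). Finally stand the mallet back upright on its green pad, and leave the other things on the bench where they are.

Things in the scene. Friction and masses are not known exactly. Their poses are not given: they have to be found in the camera images.
- rack: Dark flat rack, 90 x 290 x 12 mm, fixed; origin under its centre, z up. Three white housings stand in it at its y = -95, 0 and +95 mm (housing0, 1, 2). Each weighs about 0.7 kg, cannot turn or tip, but is loose upwards and comes up with a plug that is pulled straight.
- housing0_top (a point): Centre of the mouth of housing0: white square open camera housing, 68 x 68 mm, 45 mm tall, its mouth 57 mm above the bench when seated. Sprung rubber jaws inside grip the plug's stem: a straight pull would need 11 to 18 N, more than the housing weighs, but a plug being twisted slips up easily (allow 5 mm of lift per radian).
- housing0 (a joint): How far housing0 has been lifted out of its seat, m (0 = seated). Lifted a little, it slides back down when the plug is twisted to and fro.
- housing1_top (a point): Centre of the mouth of housing1: white square open camera housing, 68 x 68 mm, 45 mm tall, its mouth 57 mm above the bench when seated. Sprung rubber jaws inside grip the plug's stem: a straight pull would need 11 to 18 N, more than the housing weighs, but a plug being twisted slips up easily (allow 5 mm of lift per radian).
- housing1 (a joint): How far housing1 has been lifted out of its seat, m (0 = seated). Lifted a little, it slides back down when the plug is twisted to and fro.
- housing2_top (a point): Centre of the mouth of housing2: white square open camera housing, 68 x 68 mm, 45 mm tall, its mouth 57 mm above the bench when seated. Sprung rubber jaws inside grip the plug's stem: a straight pull would need 11 to 18 N, more than the housing weighs, but a plug being twisted slips up easily (allow 5 mm of lift per radian).
- housing2 (a joint): How far housing2 has been lifted out of its seat, m (0 = seated). Lifted a little, it slides back down when the plug is twisted to and fro.
- plug0_mid (a point): Centre of plug0, 76 mm tall, 0.12 kg: steel stem 38 mm thick and 32 long, black flange 62 mm wide and 6 thick, and on top an orange grip bar 56 mm long (its x), 22 thick (its y), 38 tall, centred 19 mm above this point. z up. Starts with its flange on the mouth of housing0, the stem inside. May be absent: that housing is then empty.
- plug1_mid (a point): Centre of plug1, 76 mm tall, 0.12 kg: steel stem 38 mm thick and 32 long, black flange 62 mm wide and 6 thick, and on top an orange grip bar 56 mm long (its x), 22 thick (its y), 38 tall, centred 19 mm above this point. z up. Starts with its flange on the mouth of housing1, the stem inside. May be absent: that housing is then empty.
- plug2_mid (a point): Centre of plug2, 76 mm tall, 0.12 kg: steel stem 38 mm thick and 32 long, black flange 62 mm wide and 6 thick, and on top an orange grip bar 56 mm long (its x), 22 thick (its y), 38 tall, centred 19 mm above this point. z up. Starts with its flange on the mouth of housing2, the stem inside. May be absent: that housing is then empty.
- tray: Blue open tray, 104 (x) x 260 (y) mm outside, 35 mm tall, walls and floor 4 mm, fixed; origin under its centre on the bench. Roomy for three plugs side by side along y.
- jig: Closing jig, fixed; origin on the bench, z up. Channel along y (mm) between rails at x = -54 and 54, 34 high. Grey deck 24 high, y = -140 to -6; yellow ramp up to a lip 28 high at y = 8 to 14; pocket y = 14 to 120, floor 14 high; end wall 36 high. A plate pushed along +y climbs the lip and drops in the pocket. Blue block 44 x 44, 50 high, at x = -86, y = 67 carries the lock pin.
- plate_mid (a point): Centre of the aluminium plate, 100 x 100 x 10 mm, 0.27 kg, with a green dot; starts flat on the deck, too wide to grip flat. In the pocket its centre is at x = 0, y = 64 to 70 mm, z = 19 mm of the jig.
- lockpin_top (a point): Centre of the top of the red pin head (28 mm diameter). 80 mm above the bench when up, 58 mm when fully down.
- lockpin (a joint): How far the lock pin has been driven down, m: 0 up, 0.022 fully down. Sprung and stiff: it takes about 12 to 16 N to move and stays where it is left. A brisk blow (mallet coming down at 0.15 m/s or more) drives it; slow pressing is not a blow.
- mallet_mid (a point): Centre (half-way up) of the upright mallet, 155 mm tall, 0.35 kg: black rubber head with a steel band, heavy, of 64 mm diameter and 45 mm height at the bottom, above it a wooden handle of 28 mm diameter and 110 mm length. z up along the handle. It stands on its head; the underside of the head, 77.5 mm below this point, strikes.
- pad: Flat green round pad, 110 mm diameter, 4 mm thick, fixed; origin under its centre. The mallet's place.
- jar: Bystander, to be left alone: small jar, 34 mm diameter, 60 mm tall; origin at its underside.
- driver_a: Bystander, to be left alone: orange screwdriver, 150 mm, lying beside the jig; origin at its underside.
- driver_b: Bystander, to be left alone: blue screwdriver, 190 mm, lying; origin at its underside.
- dispenser: Bystander, to be left alone: white dispenser bottle, 50 mm diameter, 130 mm tall; origin at its underside.
- tin: Bystander, to be left alone: yellow tin with a steel lid, 80 mm diameter, 26 mm tall; origin at its underside.
- gamepad: Bystander, to be left alone: white game controller, about 110 x 150 x 40 mm; origin at its underside.

How it is judged:
By the outcome, as a careful person would: the job done as asked, in the order asked, and still so for the second after the job is handed in, with the robot touching nothing.
Of plug0, plug1, plug2 only 2 to 3 are there at a start; the rules pass over those that are not, and their reading is None.
At some moment in a run one of plate, mallet may be knocked a few centimetres aside while the robot is not near it.
It also fails if it takes over 210 s, if anything falls off the work surface, if the arm or the gripper's body presses on something with over 40 N, if the wrist force passes 120 N, or if a joint passes its speed limit or range.

## Working session

There is one attempt and no reset: what is moved stays moved. The work goes in short steps, Python scripts to look and compute and a tool call to move; the robot and the scene stay as the last step left them, time stands still between calls to the robot, and variables do not carry over. Pictures are saved under pics/ and viewed, at most 14 in all, crops included, and the job is handed in when it is done.

Besides the shell and the picture viewer there is one more tool, called after "Emit:" as name(argument=value, ...) on one line, values as JSON. arm_command: Moves the arm, as the interface text tells. Its arguments: {"type":"object","properties":{"plan":{"type":"array","items":{"type":"object","properties":{"dp":{"type":"array","items":{"type":"number"}},"spin":{"type":"number"}}}},"grip":{"type":"number"},"newtons":{"type":"number"}},"required":["plan"]}

```bash
mkdir -p pics
cat > h.py <<'E'
import numpy as np, cv2
from workcell import manip, viewer, finder
from scipy.spatial.transform import Rotation as Rn
def cam(name):
    o=manip.get_obs(); im=viewer.camera(name); p=viewer.camera_params(name)
    if 'R' in p: R,t=np.array(p['R']),np.array(p['t'])
    else:
        T=np.eye(4);T[:3,:3]=Rn.from_quat(o['ee_rot']).as_matrix();T[:3,3]=o['position']
        M=np.linalg.inv(T@np.array(p['T_tool_cam']));R,t=M[:3,:3],M[:3,3]
    f=240/np.tan(np.radians(p['vertical_fov'])/2)
    return im,dict(f=f,cx=p['cx'],cy=p['cy'],R=R,t=t)
def ray(c,u,v,z):
    d=c['R'].T@np.array([(u-c['cx'])/c['f'],(v-c['cy'])/c['f'],1]);o=-c['R'].T@c['t']
    return o+d*(z-o[2])/d[2]
def proj(c,X):
    x=c['R']@np.array(X)+c['t'];return c['f']*x[:2]/x[2]+[c['cx'],c['cy']]
def tool():
    o=manip.get_obs();R=Rn.from_quat(o['ee_rot']).as_matrix()
    print('t',round(o['clock'],2),'pos',np.round(o['position'],4),'x',np.round(R[:,0],3),'y',np.round(R[:,1],3),'z',np.round(R[:,2],3),'q7',np.round(o['joint_pos'],2))
    return np.array(o['position']),R
def go(g): # grasp point world -> tool shift mm
    p,R=tool();return np.round(1000*R.T@(np.array(g)-(p+.155*R[:,2])),1)
E
python3 - <<'E'
from h import *
tool();o=manip.get_obs();print(o['ft_force'],o['grip_width'])
for n in('top','side'):
    im,c=cam(n);cv2.imwrite(f'pics/{n}0.png',im);print(n,c)
    for th in ['rack','housing0_top','plug0_mid','tray','jig','plate_mid','lockpin_top','mallet_mid','pad','jar','driver_a','driver_b','dispenser','tin','gamepad']:
        print(th,[(np.round(d['position'],3).tolist(),round(d['score'],2)) for d in finder.find_in(n,th)][:4])
E
```

```text
t 0.0 pos [0.1858 0.5966 0.4039] x [-0.955  0.297 -0.   ] y [ 0.297  0.955 -0.001] z [-0.    -0.001 -1.   ] q7 [-1.29  0.33 -0.06  1.46  0.02  1.35 -0.09]
[ 0.58235348 -1.21118601  0.92682873] 1.0017782400623285
top {'f': np.float64(489.0934587021037), 'cx': 326.9604488238215, 'cy': 234.45284493831792, 'R': array([[-0.00834169, -0.9998075 ,  0.01775916],
       [-0.98888071,  0.00561092, -0.14860504],
       [ 0.14847679, -0.01880131, -0.98873715]]), 't': array([-0.00186624,  0.60923507,  0.9909824 ])}
rack [([0.59, -0.194, 0.023], 0.98), ([0.587, -0.11, 0.051], 0.3), ([0.759, 0.206, 0.033], 0.19)]
housing0_top [([0.602, -0.291, 0.056], 0.77), ([0.589, -0.108, 0.055], 0.56), ([0.612, 0.137, 0.034], 0.34)]
plug0_mid [([0.614, -0.313, 0.082], 0.66)]
tray [([0.457, -0.224, 0.004], 0.87), ([0.59, -0.112, 0.055], 0.65)]
jig [([0.598, 0.254, 0.026], 0.65), ([0.458, -0.222, 0.004], 0.29)]
plate_mid [([0.608, 0.138, 0.035], 0.72), ([0.481, 0.145, 0.004], 0.7), ([0.757, 0.208, 0.031], 0.28), ([0.593, -0.195, 0.024], 0.19)]
lockpin_top [([0.528, 0.276, 0.082], 0.72), ([0.513, 0.007, 0.047], 0.
[... 983 characters left out ...]
 0.65)]
tray [([0.464, -0.239, 0.004], 0.96)]
jig [([0.587, 0.251, 0.023], 0.94)]
plate_mid [([0.61, 0.122, 0.031], 0.58), ([0.61, -0.33, 0.084], 0.39)]
lockpin_top []
mallet_mid [([0.459, 0.137, 0.052], 0.9)]
pad [([0.477, 0.124, 0.005], 0.56), ([0.588, -0.252, 0.046], 0.25)]
jar [([0.515, -0.008, 0.035], 0.88)]
driver_a [([0.74, 0.012, 0.017], 0.74), ([0.445, 0.263, 0.021], 0.69)]
driver_b [([0.74, 0.012, 0.017], 0.74), ([0.445, 0.263, 0.021], 0.69)]
dispenser [([0.743, -0.056, 0.071], 0.85)]
tin [([0.76, -0.198, 0.03], 0.86), ([0.516, -0.01, 0.033], 0.59), ([0.584, -0.254, 0.046], 0.48)]
gamepad [([0.752, 0.175, 0.036], 0.75), ([0.514, -0.005, 0.034], 0.49), ([0.741, -0.05, 0.073], 0.17)]
```

View pics/top0.png

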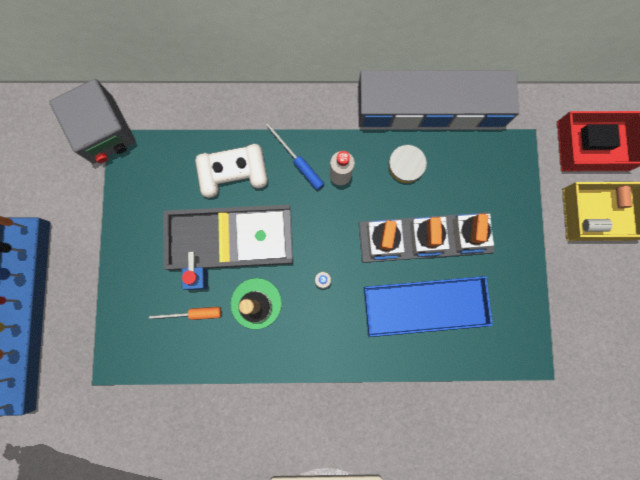

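View pics/side0.png

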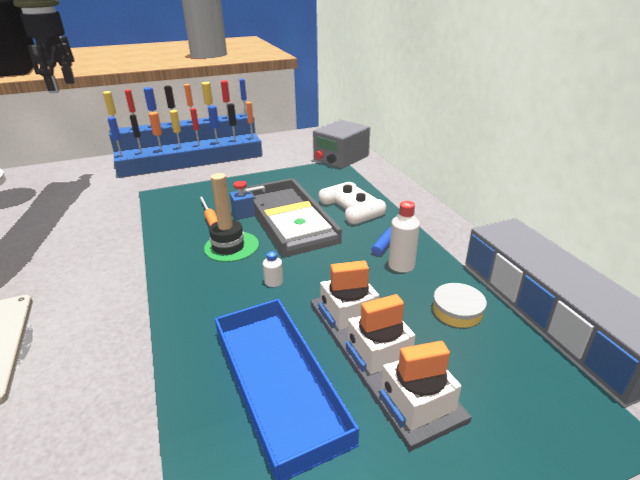

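The top picture shows plugs in all three housings, with orange bars at (388,237), (433,232) and (480,229). It also shows the tray at (428,306), the plate's green dot at (260,236), the yellow lip at (224,238), the pin at (190,278), the mallet handle top at (246,308) and the pad at (256,304). Next I'll fit known shapes to the colours.

```bash
cat >> h.py <<'E'
from scipy.optimize import minimize
def mask(im,lo,hi,near=None,r=40):
    m=cv2.inRange(cv2.cvtColor(im,cv2.COLOR_BGR2HSV),np.array(lo),np.array(hi))
    if near is not None:
        k=np.zeros_like(m);cv2.circle(k,tuple(int(a) for a in near),r,255,-1);m&=k
        n,l,s,ce=cv2.connectedComponentsWithStats(m)
        if n>1: m=np.uint8(l==1+np.argmax(s[1:,4]))*255
    return m
def box(x,y,th,sx,sy,z0,z1,off=(0,0)):
    c,s=np.cos(th),np.sin(th)
    return [[x+c*(off[0]+a*sx/2)-s*(off[1]+b*sy/2),y+s*(off[0]+a*sx/2)+c*(off[1]+b*sy/2),z] for a in(-1,1) for b in(-1,1) for z in(z0,z1)]
def sil(c,pts,S=4):
    m=np.zeros((480*S,640*S),np.uint8)
    h=cv2.convexHull(np.float32([proj(c,p) for p in pts])*S+S/2)
    cv2.fillConvexPoly(m,np.int32(np.round(h)),255);return cv2.resize(m,(640,480),interpolation=cv2.INTER_AREA)/255.
def fit(views,p0,shape,step=(.008,.008,.25)):
    def cost(p):
        e=0
        for m,c in views:
            s=sil(c,shape(p));b=m/255.;e+=1-np.minimum(s,b).sum()/np.maximum(s,b).sum()
        return e/len(views)
    p0=np.array(p0,float);n=len(p0)
    sim=np.vstack([p0]+[p0+np.eye(n)[i]*step[i] for i in range(n)])
    r=minimize(cost,p0,method='Nelder-Mead',options=dict(initial_simplex=sim,maxiter=120,xatol=1e-4,fatol=1e-3));return r.x,r.fun
OR=([5,130,110],[16,255,255])
E
python3 - <<'E'
from h import *
T,ct=cam('top');S,cs=cam('side')
pl=[]
for u,v in[(388,237),(433,232),(480,229)]:
    g=ray(ct,u,v,.09)
    mt=mask(T,*OR,near=(u,v),r=24);ms=mask(S,*OR,near=proj(cs,[g[0],g[1],.082]),r=26)
    best=min((fit([(mt,ct),(ms,cs)],[g[0],g[1],t],lambda p:box(*p,.056,.022,.063,.101)) for t in(-.3,.3)),key=lambda r:r[1])
    print('plug',np.round(best[0],4),round(best[1],2),(mt>0).sum(),(ms>0).sum());pl.append(best[0])
mt=mask(T,[108,150,60],[125,255,255],near=(428,306),r=75);ms=mask(S,[108,150,60],[125,255,255],near=(280,390),r=105)
print('tray',fit([(mt,ct),(ms,cs)],[.46,-.23,0.1],lambda p:box(*p,.104,.26,0,.035)))
mt=mask(T,[20,100,80],[33,255,255],near=(224,238),r=35);print('lip',ray(ct,*np.array(cv2.moments(mt,True)['m10']/cv2.moments(mt,True)['m00']).repeat(1),cv2.moments(mt,True)['m01']/cv2.moments(mt,True)['m00'],.027), cv2.minAreaRect(cv2.findNonZero(mt)))
md=mask(T,[45,80,60],[80,255,255],near=(260,236),r=12);M=cv2.moments(md,True);print('dot',ray(ct,M['m10']/M['m00'],M['m01']/M['m00'],.034))
mp=mask(T,[0,0,120],[180,60,255],near=(260,236),r=40);print('plate',fit([(mp,ct)],[.61,.14,0],lambda p:box(*p,.1,.1,.024,.034)))
mr=mask(T,[0,150,100],[6,255,255],near=(190,278),r=14);M=cv2.moments(mr,True);print('pin',ray(ct,M['m10']/M['m00'],M['m01']/M['m00'],.078))
mg=mask(T,[45,80,60],[80,255,255],near=(256,304),r=35);r=cv2.minEnclosingCircle(cv2.findNonZero(mg));print('pad',ray(ct,*r[0],.004),r)
mh=mask(T,[8,60,100],[24,200,255],near=(246,308),r=14);print('malletarea',(mh>0).sum());M=cv2.moments(mh,True);print('handle',ray(ct,M['m10']/M['m00'],M['m01']/M['m00'],.155), ray(ct,246,307,.159))
cv2.imwrite('pics/t2.png',cv2.resize(T[150:360,150:310],None,fx=3.7,fy=2.8*1.0,interpolation=cv2.INTER_CUBIC) if 0 else cv2.resize(T[195:335,150:310],None,fx=4,fy=4,interpolation=cv2.INTER_CUBIC))
E
```

```text
plug [ 0.6017 -0.1307 -0.2312] 0.26 317 728
plug [ 0.6086 -0.2255 -0.0534] 0.34 315 845
plug [ 0.6143 -0.3196 -0.1547] 0.41 309 995
tray (array([ 0.45782608, -0.21848014,  0.07510287]), np.float64(0.027735085066601828))
lip [0.6089323  0.21599963 0.027     ] ((223.4459991455078, 236.50148010253906), (49.22526550292969, 9.78021240234375), 88.45184326171875)
dot [0.60992021 0.13660591 0.034     ]
plate (array([0.6104782 , 0.14584729, 0.07446189]), np.float64(0.28084234627782967))
pin [0.51919369 0.27341056 0.078     ]
pad [0.46700474 0.14827402 0.004     ] ((255.5, 303.0), 26.215553283691406)
malletarea 192
handle [0.45985992 0.14650887 0.155     ] [0.45816373 0.14598579 0.159     ]
```

View pics/t2.png

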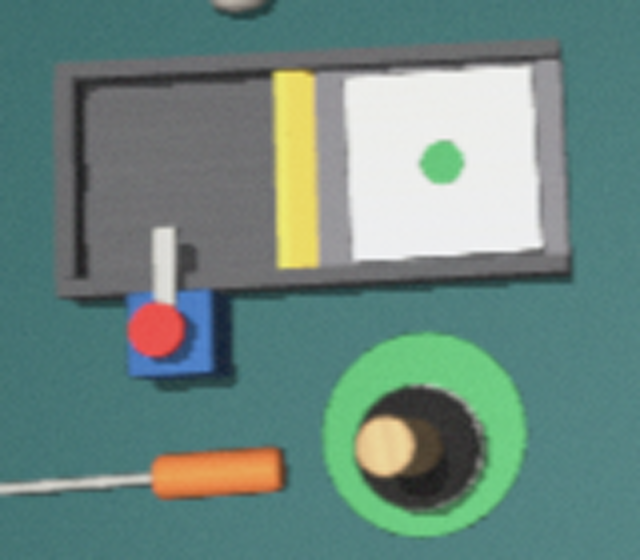

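The crop confirms the jig, with its lip at the right end of the pocket. The plate lies on the deck, turned slightly, and the pin is at (157,330) with an arm over the pocket rail. The mallet stands off-centre but on the pad. Now I'll move over the plugs.

Emit:
arm_command(plan=[{"dp":[-39,-19,0]},{"dp":[-39,-19,0]},{"dp":[-39,-19,0]},{"dp":[-39,-19,0]},{"dp":[-39,-19,0]}], grip=-1, newtons=60)

```text
invalid input at $.plan[0]: expected keys dp, spin
```

Emit:
arm_command(plan=[{"dp":[-39,-19,0]},{"dp":[-39,-19,0]},{"dp":[-39,-19,0]},{"dp":[-39,-19,0]},{"dp":[-39,-19,0]}])

```text
invalid input at $.plan[0]: expected keys dp, spin
```

Emit:
arm_command(plan=[{"dp":[-22,-41,0]},{"dp":[-22,-41,0]},{"dp":[-22,-41,0]},{"dp":[-22,-41,0]},{"dp":[-22,-41,0]}])

```text
invalid input at $.plan[0]: expected keys dp, spin
```

Emit:
arm_command(plan=[{"dp":[-22,-41,0]},{"dp":[-22,-41,0]},{"dp":[-22,-41,0]},{"dp":[-22,-41,0]},{"dp":[-22,-41,0]}])

```text
invalid input at $.plan[0]: expected keys dp, spin
```

Run:
```python
from h import *
tool();im,c=cam('wrist');cv2.imwrite('pics/w1.png',im);print(c['f'],-c['R'].T@c['t'])
for P in[(.6017,-.1307),(.6086,-.2255),(.6143,-.3196)]:print(proj(c,[*P,.082]))
```

```text
t 1.7 pos [0.1858 0.5968 0.4047] x [-0.955  0.297  0.   ] y [0.297 0.955 0.   ] z [-0.  0. -1.] q7 [-1.29  0.33 -0.06  1.46  0.02  1.35 -0.09]
388.490529788902 [0.11008922 0.62033518 0.37366007]
[-128.9950349   687.73270552]
[-187.43915135  703.53120752]
[-243.64018927  718.08284096]
```

View pics/w1.png

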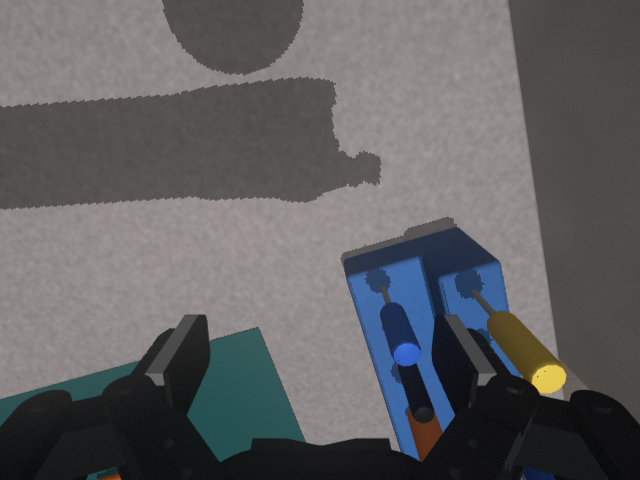

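Emit:
arm_command(plan=[{"dp":[-39,-19,0],"spin":0},{"dp":[-39,-19,0],"spin":0},{"dp":[-39,-19,0],"spin":0},{"dp":[-39,-19,0],"spin":0},{"dp":[-39,-19,0],"spin":0}], grip=-1, newtons=60)

```text
clock: 2.25
position: [0.3448, 0.4467, 0.4049]
ee_rot: [0.15, 0.989, 0.0, 0.0]
ft_force: [0.0, 0.6, 0.0]
grip_width: 1.002
grasp_force: 0.0
```

Emit:
arm_command(plan=[{"dp":[-39,-19,0],"spin":0},{"dp":[-39,-19,0],"spin":0},{"dp":[-39,-19,0],"spin":0},{"dp":[-39,-19,0],"spin":0},{"dp":[-39,-19,0],"spin":0}])

```text
clock: 2.75
position: [0.5027, 0.298, 0.405]
ee_rot: [0.15, 0.989, 0.0, 0.0]
ft_force: [0.2, 0.3, -0.7]
grip_width: 0.998
grasp_force: 0.0
```

Emit:
arm_command(plan=[{"dp":[-22,-41,0],"spin":0},{"dp":[-22,-41,0],"spin":0},{"dp":[-22,-41,0],"spin":0},{"dp":[-22,-41,0],"spin":0},{"dp":[-22,-41,0],"spin":0}])

```text
clock: 3.25
position: [0.5457, 0.0691, 0.405]
ee_rot: [0.15, 0.989, 0.0, 0.0]
ft_force: [0.7, -0.7, 0.1]
grip_width: 0.996
grasp_force: 0.0
```

Emit:
arm_command(plan=[{"dp":[-22,-41,0],"spin":0},{"dp":[-22,-41,0],"spin":0},{"dp":[-22,-41,0],"spin":0},{"dp":[-22,-41,0],"spin":0},{"dp":[-22,-41,0],"spin":0}])

```text
clock: 3.75
position: [0.5899, -0.1592, 0.4049]
ee_rot: [0.15, 0.989, 0.0, 0.0]
ft_force: [1.1, 0.5, 0.8]
grip_width: 1.002
grasp_force: 0.0
```

Run:
```python
from h import *
tool();im,c=cam('wrist');cv2.imwrite('pics/w2.png',im);print(-c['R'].T@c['t'])
for P in[(.6017,-.1307),(.6086,-.2255),(.6143,-.3196)]:print(proj(c,[*P,.082]))
```

```text
t 3.75 pos [ 0.5899 -0.1592  0.4049] x [-0.955  0.297 -0.001] y [0.297 0.955 0.   ] z [ 0.001  0.    -1.   ] q7 [-0.21  0.32  0.5   1.53 -0.16  1.34  1.58]
[ 0.51425781 -0.1356155   0.37381463]
[359.80035696 224.29860963]
[248.86095273 265.73319616]
[145.49529677 302.93472261]
```

View pics/w2.png

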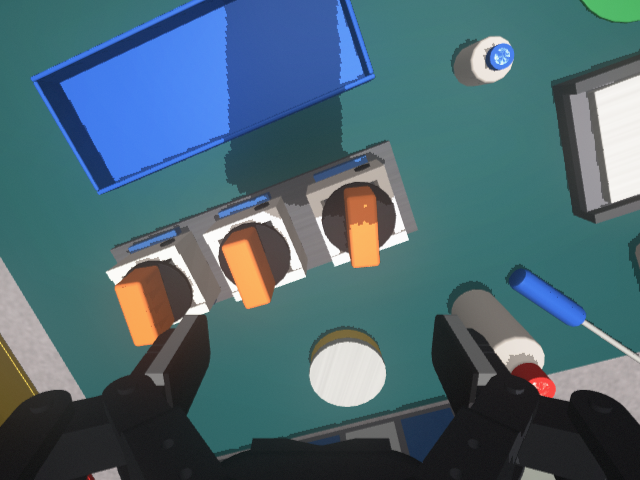

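All three bars show in the wrist view, at about (362,225), (247,265) and (145,303). Now I'll fit their poses.

Run:
```python
from h import *
W,cw=cam('wrist')
for i,P in zip((2,1,0),[(.6017,-.1307),(.6086,-.2255),(.6143,-.3196)]):
    m=mask(W,[5,130,100],[17,255,255],near=proj(cw,[*P,.082]),r=55)
    b=min((fit([(m,cw)],[*P,t],lambda p:box(*p,.056,.022,.063,.101)) for t in(-.5,-.1,.2)),key=lambda r:r[1])
    print(i,np.round(b[0],4),round(b[1],3),(m>0).sum(),'go',go([*b[0][:2],.082]))
    p,R=tool();print('spin need (about tool z)', [round(float(a),3) for a in[np.arctan2(*( (R.T@np.array([np.cos(b[0][2]),np.sin(b[0][2]),0]))[[1,0]]))]])
```

```text
t 3.85 pos [ 0.5889 -0.1648  0.4048] x [-0.952  0.306 -0.001] y [ 0.306  0.952 -0.004] z [-0.    -0.004 -1.   ] q7 [-0.2   0.32  0.51  1.52 -0.15  1.34  1.58]
2 [ 0.6032 -0.1305 -0.1691] 0.083 2493 go [ -2.7  38.2 167.7]
t 3.85 pos [ 0.5889 -0.1648  0.4048] x [-0.952  0.306 -0.001] y [ 0.306  0.952 -0.004] z [-0.    -0.004 -1.   ] q7 [-0.2   0.32  0.51  1.52 -0.15  1.34  1.58]
spin need (about tool z) [3.0]
t 3.85 pos [ 0.5889 -0.1648  0.4048] x [-0.952  0.306 -0.001] y [ 0.306  0.952 -0.004] z [-0.    -0.004 -1.   ] q7 [-0.2   0.32  0.51  1.52 -0.15  1.34  1.58]
1 [ 0.61   -0.2251 -0.0669] 0.101 2689 go [-38.1 -49.9 168. ]
t 3.85 pos [ 0.5889 -0.1648  0.4048] x [-0.952  0.306 -0.001] y [ 0.306  0.952 -0.004] z [-0.    -0.004 -1.   ] q7 [-0.2   0.32  0.51  1.52 -0.15  1.34  1.58]
spin need (about tool z) [2.898]
t 3.85 pos [ 0.5889 -0.1648  0.4048] x [-0.952  0.306 -0.001] y [ 0.306  0.952 -0.004] z [-0.    -0.004 -1.   ] q7 [-0.2   0.32  0.51  1.52 -0.15  1.34  1.58]
0 [ 0.6164 -0.3201 -0.2522] 0.194 2843 go [ -73.4 -138.3  168.4]
t 3.85 pos [ 0.5889 -0.1648  0.4048] x [-0.952  0.306 -0.001] y [ 0.306  0.952 -0.004] z [-0.    -0.004 -1.   ] q7 [-0.2   0.32  0.51  1.52 -0.15  1.34  1.58]
spin need (about tool z) [3.083]
```

Emit:
arm_command(plan=[{"dp":[-2,19,10],"spin":-0.07},{"dp":[-1,19,30],"spin":-0.07},{"dp":[0,0,40],"spin":0},{"dp":[0,0,30],"spin":0},{"dp":[0,0,0],"spin":0}])

```text
clock: 4.35
position: [0.6014, -0.1206, 0.2906]
ee_rot: [0.08, 0.997, 0.0, -0.004]
ft_force: [-0.2, -0.1, 0.7]
grip_width: 1.002
grasp_force: 0.0
```

Run:
```python
from h import *
print(go([.6032,-.1305,.087]))
W,cw=cam('wrist');m=mask(W,[5,130,100],[17,255,255],near=proj(cw,[.6032,-.1305,.101]),r=80)
print(fit([(m,cw)],[.6032,-.1305,-.17],lambda p:box(*p,.056,.022,.063,.101)),(m>0).sum(), proj(cw,[.6032,-.1305,.101]))
```

```text
t 4.35 pos [ 0.6014 -0.1206  0.2906] x [-0.987  0.16   0.007] y [ 0.16   0.987 -0.   ] z [-0.007  0.001 -1.   ] q7 [-0.22  0.41  0.44  1.65 -0.19  1.13  1.68]
[-4.8 -9.4 48.6]
(array([ 0.60372282, -0.13016563, -0.19922478]), np.float64(0.13820917656846254)) 5606 [300.22307866 307.95718233]
```

Emit:
arm_command(plan=[{"dp":[0,0,0],"spin":0},{"dp":[0,0,0],"spin":0}])

```text
clock: 4.6
position: [0.6034, -0.1219, 0.2969]
ee_rot: [0.081, 0.997, 0.0, 0.002]
ft_force: [0.2, -0.4, 0.1]
grip_width: 0.999
grasp_force: 0.0
```

Run:
```python
from h import *
print(go([.6035,-.1303,.087]))
W,cw=cam('wrist');m=mask(W,[5,130,100],[17,255,255],near=proj(cw,[.6032,-.1305,.101]),r=80)
print(fit([(m,cw)],[.6032,-.1305,-.17],lambda p:box(*p,.056,.022,.063,.101)))
```

```text
t 4.6 pos [ 0.6034 -0.1219  0.2969] x [-0.987  0.161 -0.003] y [0.161 0.987 0.   ] z [ 0.003 -0.    -1.   ] q7 [-0.22  0.41  0.44  1.64 -0.19  1.13  1.68]
[-0.8 -8.4 54.9]
(array([ 0.60276212, -0.12988073, -0.19555732]), np.float64(0.11962764146142679))
```

Emit:
arm_command(plan=[{"dp":[0,-8,10],"spin":0.03},{"dp":[0,0,25],"spin":0},{"dp":[0,0,20],"spin":0},{"dp":[0,0,0],"spin":0},{"dp":[0,0,0],"spin":0}])

```text
clock: 5.15
position: [0.6015, -0.13, 0.24]
ee_rot: [0.096, 0.995, -0.0, -0.0]
ft_force: [-0.2, 0.1, 0.4]
grip_width: 1.004
grasp_force: 0.0
```

Emit:
arm_command(plan=[{"dp":[0,0,0],"spin":0},{"dp":[0,0,0],"spin":0},{"dp":[0,0,0],"spin":0},{"dp":[0,0,0],"spin":0},{"dp":[0,0,0],"spin":0}], grip=1, newtons=80)

```text
clock: 5.65
position: [0.6015, -0.1296, 0.2402]
ee_rot: [0.096, 0.995, 0.0, 0.0]
ft_force: [-1.1, 0.1, 4.3]
grip_width: 0.247
grasp_force: 78.4
```

Run:
```python
from h import *
tool();o=manip.get_obs();print(o['ft_force'],o['torque'],o['grip_width'],o['grasp_force'])
```

```text
t 5.65 pos [ 0.6015 -0.1296  0.2402] x [-0.982  0.191 -0.   ] y [0.191 0.982 0.   ] z [ 0.  0. -1.] q7 [-0.2   0.47  0.43  1.69 -0.22  1.03  1.68]
[-1.14199664  0.1323941   4.33006116] [-0.04272811  0.1429474  -0.05848316] 0.24715105331039267 78.43696117401123
```

Emit:
arm_command(plan=[{"dp":[0,0,0],"spin":0.14},{"dp":[0,0,-0.6],"spin":0.14},{"dp":[0,0,-0.6],"spin":0.14},{"dp":[0,0,-0.6],"spin":0.14},{"dp":[0,0,-0.6],"spin":0.14}])

```text
clock: 6.15
position: [0.6013, -0.1293, 0.2416]
ee_rot: [0.434, 0.901, -0.0, -0.0]
ft_force: [0.3, -0.2, -4.5]
grip_width: 0.244
grasp_force: 78.2
```

Emit:
arm_command(plan=[{"dp":[0,0,0],"spin":-0.14},{"dp":[0,0,-0.6],"spin":-0.14},{"dp":[0,0,-0.6],"spin":-0.14},{"dp":[0,0,-0.6],"spin":-0.14},{"dp":[0,0,-0.6],"spin":-0.14}])

```text
clock: 6.65
position: [0.6012, -0.1294, 0.2438]
ee_rot: [0.093, 0.996, 0.0, -0.001]
ft_force: [0.3, 0.1, -5.2]
grip_width: 0.249
grasp_force: 78.3
```

Emit:
arm_command(plan=[{"dp":[0,0,-0.3],"spin":0.14},{"dp":[0,0,-0.6],"spin":0.14},{"dp":[0,0,-0.6],"spin":0.14},{"dp":[0,0,-0.6],"spin":0.14},{"dp":[0,0,-0.6],"spin":0.14}])

```text
clock: 7.15
position: [0.6013, -0.1293, 0.2466]
ee_rot: [0.434, 0.901, -0.0, -0.0]
ft_force: [1.0, -0.7, -5.3]
grip_width: 0.247
grasp_force: 79.1
```

Run:
```python
from h import *
tool();o=manip.get_obs();print(o['ft_force'],o['torque'],o['grip_width'],o['grasp_force'])
im,c=cam('side');cv2.imwrite('pics/s3.png',cv2.resize(im[230:440,260:480],None,fx=2.6,fy=2.6))
```

```text
t 7.15 pos [ 0.6013 -0.1293  0.2466] x [-0.624  0.781  0.001] y [ 0.781  0.624 -0.001] z [-0.001  0.    -1.   ] q7 [-0.31  0.49  0.57  1.69 -0.3   1.05  1.03]
[ 0.98921744 -0.72975628 -5.33911936] [-0.09695922 -0.2662715   0.27521396] 0.2471271627961525 79.12832379341125
```

View pics/s3.png

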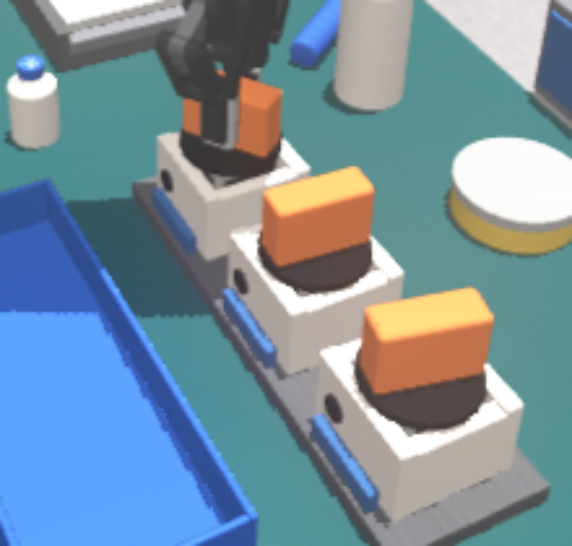

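The plug is rising and its housing stays seated; the pull is only 5 N.

Emit:
arm_command(plan=[{"dp":[0,0,-0.4],"spin":-0.14},{"dp":[0,0,-0.6],"spin":-0.14},{"dp":[0,0,-0.6],"spin":-0.14},{"dp":[0,0,-0.6],"spin":-0.14},{"dp":[0,0,-0.6],"spin":-0.14}])

```text
clock: 7.7
position: [0.6012, -0.1294, 0.2494]
ee_rot: [0.092, 0.996, 0.0, -0.0]
ft_force: [1.8, 0.0, -5.0]
grip_width: 0.246
grasp_force: 79.1
```

Emit:
arm_command(plan=[{"dp":[0,0,-0.4],"spin":0.14},{"dp":[0,0,-0.6],"spin":0.14},{"dp":[0,0,-0.6],"spin":0.14},{"dp":[0,0,-0.6],"spin":0.14},{"dp":[0,0,-0.6],"spin":0.14}])

```text
clock: 8.2
position: [0.6013, -0.1293, 0.2523]
ee_rot: [0.432, 0.902, -0.0, -0.0]
ft_force: [1.9, -0.6, -6.4]
grip_width: 0.249
grasp_force: 79.3
```

Emit:
arm_command(plan=[{"dp":[0,0,-0.4],"spin":-0.14},{"dp":[0,0,-0.6],"spin":-0.14},{"dp":[0,0,-0.6],"spin":-0.14},{"dp":[0,0,-0.6],"spin":-0.14},{"dp":[0,0,-0.6],"spin":-0.14}])

```text
clock: 8.7
position: [0.6012, -0.1294, 0.255]
ee_rot: [0.092, 0.996, 0.0, -0.001]
ft_force: [1.2, -0.7, -5.5]
grip_width: 0.25
grasp_force: 79.3
```

Emit:
arm_command(plan=[{"dp":[0,0,-0.4],"spin":0.14},{"dp":[0,0,-0.6],"spin":0.14},{"dp":[0,0,-0.6],"spin":0.14},{"dp":[0,0,-0.6],"spin":0.14},{"dp":[0,0,-0.6],"spin":0.14}])

```text
clock: 9.2
position: [0.6013, -0.1293, 0.2578]
ee_rot: [0.432, 0.902, -0.0, -0.0]
ft_force: [1.2, -1.3, -5.6]
grip_width: 0.245
grasp_force: 79.3
```

Emit:
arm_command(plan=[{"dp":[0,0,-0.4],"spin":-0.14},{"dp":[0,0,-0.6],"spin":-0.14},{"dp":[0,0,-0.6],"spin":-0.14},{"dp":[0,0,-0.6],"spin":-0.14},{"dp":[0,0,-0.6],"spin":-0.14}])

```text
clock: 9.7
position: [0.6011, -0.1294, 0.2605]
ee_rot: [0.092, 0.996, 0.0, -0.001]
ft_force: [0.2, 0.1, -5.6]
grip_width: 0.247
grasp_force: 79.3
```

Emit:
arm_command(plan=[{"dp":[0,0,-0.4],"spin":0.14},{"dp":[0,0,-0.6],"spin":0.14},{"dp":[0,0,-0.6],"spin":0.14},{"dp":[0,0,-0.6],"spin":0.14},{"dp":[0,0,-0.6],"spin":0.14}])

```text
clock: 10.2
position: [0.6012, -0.1293, 0.2633]
ee_rot: [0.432, 0.902, -0.0, -0.0]
ft_force: [0.6, 0.1, -6.4]
grip_width: 0.25
grasp_force: 79.3
```

Emit:
arm_command(plan=[{"dp":[0,0,-0.4],"spin":-0.14},{"dp":[0,0,-0.6],"spin":-0.14},{"dp":[0,0,-0.6],"spin":-0.14},{"dp":[0,0,-0.6],"spin":-0.14},{"dp":[0,0,-0.6],"spin":-0.14}])

```text
clock: 10.7
position: [0.6011, -0.1294, 0.266]
ee_rot: [0.092, 0.996, 0.0, -0.001]
ft_force: [1.6, -0.7, -5.8]
grip_width: 0.246
grasp_force: 79.3
```

Emit:
arm_command(plan=[{"dp":[0,0,-0.4],"spin":0.14},{"dp":[0,0,-0.6],"spin":0.14},{"dp":[0,0,-0.6],"spin":0.14},{"dp":[0,0,-0.6],"spin":0.14},{"dp":[0,0,-0.6],"spin":0.14}])

```text
clock: 11.2
position: [0.6012, -0.1296, 0.2691]
ee_rot: [0.432, 0.902, -0.0, -0.0]
ft_force: [0.3, -0.3, -0.5]
grip_width: 0.249
grasp_force: 79.8
```

Emit:
arm_command(plan=[{"dp":[0,0,-0.4],"spin":-0.14},{"dp":[0,0,-0.6],"spin":-0.14},{"dp":[0,0,-0.6],"spin":-0.14},{"dp":[0,0,-0.6],"spin":-0.14},{"dp":[0,0,-0.6],"spin":-0.14}])

```text
clock: 11.7
position: [0.6014, -0.1295, 0.2723]
ee_rot: [0.091, 0.996, 0.0, -0.0]
ft_force: [-0.1, 0.3, -0.7]
grip_width: 0.246
grasp_force: 79.9
```

Run:
```python
from h import *
tool();o=manip.get_obs();print(o['ft_force'],o['grip_width'],o['grasp_force'])
```

```text
t 11.7 pos [ 0.6014 -0.1295  0.2723] x [-0.983  0.182  0.   ] y [0.182 0.983 0.   ] z [-0.  0. -1.] q7 [-0.2   0.44  0.43  1.66 -0.2   1.09  1.68]
[-0.08930741  0.27709458 -0.73276898] 0.2460717521990817 79.8542332649231
```

The plug came free at about 27 mm of lift. Next I'll carry it to the +y slot in the tray.

Emit:
arm_command(plan=[{"dp":[0,0,-14],"spin":0},{"dp":[0,0,-14],"spin":0},{"dp":[36,-10,0],"spin":0},{"dp":[36,-11,0],"spin":0},{"dp":[36,-10,0],"spin":0}])

```text
clock: 12.2
position: [0.4885, -0.1398, 0.3015]
ee_rot: [0.097, 0.995, 0.0, 0.001]
ft_force: [-0.5, -0.9, 0.3]
grip_width: 0.243
grasp_force: 79.8
```

Emit:
arm_command(plan=[{"dp":[36,-10,0],"spin":0},{"dp":[0,0,0],"spin":0},{"dp":[0,0,25],"spin":0},{"dp":[0,0,25],"spin":0},{"dp":[0,0,15],"spin":0}])

```text
clock: 12.7
position: [0.4525, -0.1423, 0.2352]
ee_rot: [0.097, 0.995, 0.0, 0.0]
ft_force: [0.3, 0.1, -0.7]
grip_width: 0.248
grasp_force: 79.8
```

Run:
```python
from h import *
print(go([.452,-.144,.066]))
```

```text
t 12.7 pos [ 0.4525 -0.1423  0.2352] x [-0.981  0.193 -0.001] y [0.193 0.981 0.   ] z [ 0.001  0.    -1.   ] q7 [-0.23  0.19  0.48  2.06 -0.11  0.92  1.68]
[ 0.3 -1.9 14.2]
```

Emit:
arm_command(plan=[{"dp":[0,0,8],"spin":0},{"dp":[0,0,6],"spin":0},{"dp":[0,0,0],"spin":0},{"dp":[0,0,0],"spin":0}])

```text
clock: 13.1
position: [0.4527, -0.1424, 0.2221]
ee_rot: [0.096, 0.995, 0.0, 0.001]
ft_force: [0.2, 0.5, -0.5]
grip_width: 0.242
grasp_force: 79.8
```

Emit:
arm_command(plan=[{"dp":[0,0,0],"spin":0},{"dp":[0,0,0],"spin":0},{"dp":[0,0,0],"spin":0},{"dp":[0,0,0],"spin":0},{"dp":[0,0,-10],"spin":0}], grip=-1)

```text
clock: 13.6
position: [0.4518, -0.1422, 0.2309]
ee_rot: [0.096, 0.995, -0.0, -0.001]
ft_force: [0.1, 0.4, 0.3]
grip_width: 0.998
grasp_force: 0.0
```

Emit:
arm_command(plan=[{"dp":[0,0,-25],"spin":0},{"dp":[0,0,-35],"spin":0},{"dp":[0,0,-40],"spin":0},{"dp":[-34,-10,0],"spin":0},{"dp":[-34,-10,0],"spin":0}])

```text
clock: 14.1
position: [0.5162, -0.1752, 0.3347]
ee_rot: [0.095, 0.995, 0.001, 0.003]
ft_force: [-0.4, 1.0, 0.6]
grip_width: 1.001
grasp_force: 0.0
```

Emit:
arm_command(plan=[{"dp":[-34,-10,0],"spin":0},{"dp":[-34,-10,0],"spin":0},{"dp":[-34,-10,0],"spin":0},{"dp":[0,0,0],"spin":-0.127},{"dp":[0,0,0],"spin":0}])

```text
clock: 14.6
position: [0.6099, -0.2242, 0.3313]
ee_rot: [0.032, 1.0, -0.0, -0.0]
ft_force: [-0.1, -0.3, 0.8]
grip_width: 1.001
grasp_force: 0.0
```

Run:
```python
from h import *
W,cw=cam('wrist');m=mask(W,[5,130,100],[17,255,255],near=proj(cw,[.609,-.2245,.101]),r=80)
print(fit([(m,cw)],[.609,-.2245,-.067],lambda p:box(*p,.056,.022,.063,.101)))
print(go([.609,-.2245,.087]))
im,c=cam('top');cv2.imwrite('pics/t4.png',im[150:360,330:510])
```

```text
(array([ 0.60974971, -0.2249473 , -0.00605603]), np.float64(0.07667857111049747))
t 14.65 pos [ 0.6095 -0.224   0.3316] x [-0.998  0.067  0.   ] y [ 0.067  0.998 -0.   ] z [-0. -0. -1.] q7 [-0.09  0.46  0.5   1.51 -0.23  1.23  1.95]
[ 0.4 -0.5 89.6]
```

Emit:
arm_command(plan=[{"dp":[0,0,35],"spin":0},{"dp":[0,0,35],"spin":0},{"dp":[0,0,20],"spin":0},{"dp":[0,0,0],"spin":0},{"dp":[0,0,0],"spin":0}])

```text
clock: 15.2
position: [0.6096, -0.2237, 0.2427]
ee_rot: [0.033, 0.999, 0.0, 0.0]
ft_force: [-0.0, 0.6, 0.9]
grip_width: 1.001
grasp_force: 0.0
```

Emit:
arm_command(plan=[{"dp":[0,0,0],"spin":0},{"dp":[0,0,0],"spin":0},{"dp":[0,0,0],"spin":0},{"dp":[0,0,0],"spin":0},{"dp":[0,0,0],"spin":0}], grip=1)

```text
clock: 15.7
position: [0.6097, -0.2241, 0.2421]
ee_rot: [0.032, 0.999, -0.0, 0.0]
ft_force: [-0.9, -1.9, 4.6]
grip_width: 0.25
grasp_force: 77.3
```

Emit:
arm_command(plan=[{"dp":[0,0,0],"spin":0.14},{"dp":[0,0,-0.6],"spin":0.14},{"dp":[0,0,-0.6],"spin":0.14},{"dp":[0,0,-0.6],"spin":0.14},{"dp":[0,0,-0.6],"spin":0.14}])

```text
clock: 16.2
position: [0.6093, -0.2239, 0.2432]
ee_rot: [0.376, 0.927, -0.0, -0.001]
ft_force: [-0.9, -1.0, -4.9]
grip_width: 0.247
grasp_force: 77.0
```

Emit:
arm_command(plan=[{"dp":[0,0,0],"spin":-0.14},{"dp":[0,0,-0.6],"spin":-0.14},{"dp":[0,0,-0.6],"spin":-0.14},{"dp":[0,0,-0.6],"spin":-0.14},{"dp":[0,0,-0.6],"spin":-0.14}])

```text
clock: 16.7
position: [0.6094, -0.2238, 0.2455]
ee_rot: [0.03, 1.0, 0.0, -0.0]
ft_force: [0.2, -0.9, -4.4]
grip_width: 0.249
grasp_force: 76.8
```

Emit:
arm_command(plan=[{"dp":[0,0,-0.4],"spin":0.14},{"dp":[0,0,-0.6],"spin":0.14},{"dp":[0,0,-0.6],"spin":0.14},{"dp":[0,0,-0.6],"spin":0.14},{"dp":[0,0,-0.6],"spin":0.14}])

```text
clock: 17.2
position: [0.6092, -0.2239, 0.2482]
ee_rot: [0.376, 0.927, -0.0, -0.001]
ft_force: [-1.1, -2.4, -4.9]
grip_width: 0.251
grasp_force: 80.8
```

Emit:
arm_command(plan=[{"dp":[0,0,-0.4],"spin":-0.14},{"dp":[0,0,-0.6],"spin":-0.14},{"dp":[0,0,-0.6],"spin":-0.14},{"dp":[0,0,-0.6],"spin":-0.14},{"dp":[0,0,-0.6],"spin":-0.14}])

```text
clock: 17.7
position: [0.6094, -0.2237, 0.251]
ee_rot: [0.03, 1.0, 0.0, -0.001]
ft_force: [1.5, -0.3, -5.4]
grip_width: 0.247
grasp_force: 77.2
```

Emit:
arm_command(plan=[{"dp":[0,0,-0.4],"spin":0.14},{"dp":[0,0,-0.6],"spin":0.14},{"dp":[0,0,-0.6],"spin":0.14},{"dp":[0,0,-0.6],"spin":0.14},{"dp":[0,0,-0.6],"spin":0.14}])

```text
clock: 18.2
position: [0.6092, -0.224, 0.2539]
ee_rot: [0.376, 0.927, -0.0, -0.001]
ft_force: [-0.8, -1.6, -5.4]
grip_width: 0.25
grasp_force: 80.9
```

Emit:
arm_command(plan=[{"dp":[0,0,-0.4],"spin":-0.14},{"dp":[0,0,-0.6],"spin":-0.14},{"dp":[0,0,-0.6],"spin":-0.14},{"dp":[0,0,-0.6],"spin":-0.14},{"dp":[0,0,-0.6],"spin":-0.14}])

```text
clock: 18.7
position: [0.6094, -0.2238, 0.2566]
ee_rot: [0.03, 1.0, 0.0, -0.001]
ft_force: [1.0, -0.9, -5.5]
grip_width: 0.243
grasp_force: 77.3
```

Emit:
arm_command(plan=[{"dp":[0,0,-0.4],"spin":0.14},{"dp":[0,0,-0.6],"spin":0.14},{"dp":[0,0,-0.6],"spin":0.14},{"dp":[0,0,-0.6],"spin":0.14},{"dp":[0,0,-0.6],"spin":0.14}])

```text
clock: 19.2
position: [0.6093, -0.2239, 0.2594]
ee_rot: [0.376, 0.927, -0.0, -0.001]
ft_force: [0.0, -2.1, -6.0]
grip_width: 0.25
grasp_force: 80.8
```

Emit:
arm_command(plan=[{"dp":[0,0,-0.4],"spin":-0.14},{"dp":[0,0,-0.6],"spin":-0.14},{"dp":[0,0,-0.6],"spin":-0.14},{"dp":[0,0,-0.6],"spin":-0.14},{"dp":[0,0,-0.6],"spin":-0.14}])

```text
clock: 19.7
position: [0.6094, -0.2237, 0.2621]
ee_rot: [0.03, 1.0, 0.0, -0.001]
ft_force: [0.6, -0.7, -5.4]
grip_width: 0.25
grasp_force: 77.3
```

Emit:
arm_command(plan=[{"dp":[0,0,-0.4],"spin":0.14},{"dp":[0,0,-0.6],"spin":0.14},{"dp":[0,0,-0.6],"spin":0.14},{"dp":[0,0,-0.6],"spin":0.14},{"dp":[0,0,-0.6],"spin":0.14}])

```text
clock: 20.2
position: [0.6092, -0.2239, 0.2649]
ee_rot: [0.376, 0.927, -0.0, -0.001]
ft_force: [0.2, -1.3, -5.9]
grip_width: 0.246
grasp_force: 80.8
```

Emit:
arm_command(plan=[{"dp":[0,0,-0.4],"spin":-0.14},{"dp":[0,0,-0.6],"spin":-0.14},{"dp":[0,0,-0.6],"spin":-0.14},{"dp":[0,0,-0.6],"spin":-0.14},{"dp":[0,0,-0.6],"spin":-0.14}])

```text
clock: 20.7
position: [0.6093, -0.2237, 0.2676]
ee_rot: [0.03, 1.0, 0.0, -0.001]
ft_force: [0.3, -0.6, -5.5]
grip_width: 0.244
grasp_force: 77.3
```

Emit:
arm_command(plan=[{"dp":[0,0,-0.4],"spin":0.14},{"dp":[0,0,-0.6],"spin":0.14},{"dp":[0,0,-0.6],"spin":0.14},{"dp":[0,0,-0.6],"spin":0.14},{"dp":[0,0,-0.6],"spin":0.14}])

```text
clock: 21.2
position: [0.6091, -0.224, 0.2705]
ee_rot: [0.376, 0.927, -0.0, -0.001]
ft_force: [0.2, -1.9, -6.6]
grip_width: 0.248
grasp_force: 80.4
```

Emit:
arm_command(plan=[{"dp":[0,0,-0.4],"spin":-0.14},{"dp":[0,0,-0.6],"spin":-0.14},{"dp":[0,0,-0.6],"spin":-0.14},{"dp":[0,0,-0.6],"spin":-0.14},{"dp":[0,0,-0.6],"spin":-0.14}])

```text
clock: 21.7
position: [0.6095, -0.2237, 0.2739]
ee_rot: [0.03, 1.0, 0.0, -0.0]
ft_force: [-1.0, -0.1, -1.7]
grip_width: 0.248
grasp_force: 79.4
```

Run:
```python
from h import *
print(go([.458,-.2185,.15]))
```

```text
t 21.7 pos [ 0.6095 -0.2237  0.2739] x [-0.998  0.059  0.001] y [0.059 0.998 0.   ] z [-0.001  0.    -1.   ] q7 [-0.07  0.51  0.47  1.56 -0.25  1.13  1.97]
[151.5  -3.8 -31. ]
```

Emit:
arm_command(plan=[{"dp":[0,0,-1],"spin":0.14},{"dp":[0,0,-1],"spin":0.14},{"dp":[0,0,-1],"spin":-0.14},{"dp":[0,0,-1],"spin":-0.14},{"dp":[0,0,-16],"spin":0}])

```text
clock: 22.2
position: [0.6089, -0.2235, 0.2926]
ee_rot: [0.031, 1.0, 0.001, -0.002]
ft_force: [-0.1, -0.1, -1.5]
grip_width: 0.246
grasp_force: 79.4
```

Emit:
arm_command(plan=[{"dp":[0,0,-16],"spin":0},{"dp":[38,-1,0],"spin":0},{"dp":[38,-2,0],"spin":0},{"dp":[38,-1,0],"spin":0},{"dp":[37,-2,0],"spin":0}])

```text
clock: 22.7
position: [0.4572, -0.2202, 0.3115]
ee_rot: [0.035, 0.999, 0.0, 0.001]
ft_force: [-0.7, -0.9, -1.2]
grip_width: 0.244
grasp_force: 79.5
```

Emit:
arm_command(plan=[{"dp":[0,0,5],"spin":0},{"dp":[0,0,25],"spin":0},{"dp":[0,0,25],"spin":0},{"dp":[0,0,15],"spin":0},{"dp":[0,0,0],"spin":0}])

```text
clock: 23.2
position: [0.4585, -0.2199, 0.2395]
ee_rot: [0.034, 0.999, 0.0, -0.001]
ft_force: [0.1, -0.4, -1.2]
grip_width: 0.245
grasp_force: 79.5
```

Run:
```python
from h import *
print(go([.458,-.2205,.069]))
```

```text
t 23.2 pos [ 0.4585 -0.2199  0.2395] x [-0.998  0.068  0.002] y [0.068 0.998 0.   ] z [-0.002  0.001 -1.   ] q7 [-0.1   0.26  0.52  1.97 -0.16  0.95  2.  ]
[ 0.1 -0.7 15.5]
```

Emit:
arm_command(plan=[{"dp":[0,0,8],"spin":0},{"dp":[0,0,7],"spin":0},{"dp":[0,0,0],"spin":0},{"dp":[0,0,0],"spin":0}])

```text
clock: 23.6
position: [0.4587, -0.2201, 0.2255]
ee_rot: [0.033, 0.999, 0.0, 0.0]
ft_force: [0.4, -0.6, -1.9]
grip_width: 0.249
grasp_force: 79.5
```

Emit:
arm_command(plan=[{"dp":[0,0,0],"spin":0},{"dp":[0,0,0],"spin":0},{"dp":[0,0,0],"spin":0},{"dp":[0,0,0],"spin":0},{"dp":[0,0,-10],"spin":0}], grip=-0.2)

```text
clock: 24.1
position: [0.4581, -0.2198, 0.2346]
ee_rot: [0.032, 0.999, 0.0, -0.001]
ft_force: [-0.2, -0.3, 1.2]
grip_width: 0.602
grasp_force: 0.0
```

Emit:
arm_command(plan=[{"dp":[0,0,-25],"spin":0},{"dp":[0,0,-35],"spin":0},{"dp":[0,0,-40],"spin":0},{"dp":[-32,-18,0],"spin":0},{"dp":[-32,-18,0],"spin":0}])

```text
clock: 24.6
position: [0.5211, -0.2604, 0.3387]
ee_rot: [0.032, 0.999, 0.0, 0.003]
ft_force: [0.1, -0.6, 0.0]
grip_width: 0.598
grasp_force: 0.0
```

Emit:
arm_command(plan=[{"dp":[-32,-18,0],"spin":0},{"dp":[-33,-18,0],"spin":0},{"dp":[-33,-18,0],"spin":0},{"dp":[0,0,0],"spin":0.13},{"dp":[0,0,0],"spin":0}], grip=-1)

```text
clock: 25.1
position: [0.6147, -0.3207, 0.3349]
ee_rot: [0.099, 0.995, -0.0, -0.001]
ft_force: [-0.1, 1.0, -0.4]
grip_width: 0.997
grasp_force: 0.0
```

Run:
```python
from h import *
W,cw=cam('wrist');m=mask(W,[5,130,100],[17,255,255],near=proj(cw,[.6154,-.3193,.101]),r=80)
for t in(-.3,-.1):print(fit([(m,cw)],[.6154,-.3193,t],lambda p:box(*p,.056,.022,.063,.101)))
print(go([.6154,-.3193,.087]))
```

```text
(array([ 0.61531055, -0.31970014, -0.13922555]), np.float64(0.0754499316302949))
(array([ 0.61463005, -0.31938397, -0.14333398]), np.float64(0.07722467114276632))
t 25.15 pos [ 0.6143 -0.3204  0.3354] x [-0.981  0.192  0.001] y [ 0.192  0.981 -0.001] z [-0.001 -0.    -1.   ] q7 [ 0.03  0.57  0.57  1.37 -0.31  1.29  1.99]
[-1.   1.4 93.4]
```

Emit:
arm_command(plan=[{"dp":[-1,1,35],"spin":-0.04},{"dp":[0,0,35],"spin":0},{"dp":[0,0,23],"spin":0},{"dp":[0,0,0],"spin":0},{"dp":[0,0,0],"spin":0}])

```text
clock: 25.65
position: [0.6155, -0.3194, 0.2436]
ee_rot: [0.076, 0.997, 0.0, 0.0]
ft_force: [0.1, -1.3, 0.8]
grip_width: 1.001
grasp_force: 0.0
```

Emit:
arm_command(plan=[{"dp":[0,0,0],"spin":0},{"dp":[0,0,0],"spin":0},{"dp":[0,0,0],"spin":0},{"dp":[0,0,0],"spin":0},{"dp":[0,0,0],"spin":0}], grip=1)

```text
clock: 26.15
position: [0.6157, -0.3195, 0.2428]
ee_rot: [0.077, 0.997, 0.0, 0.0]
ft_force: [-0.5, -0.3, 4.0]
grip_width: 0.243
grasp_force: 78.7
```

Emit:
arm_command(plan=[{"dp":[0,0,0],"spin":0.14},{"dp":[0,0,-0.6],"spin":0.14},{"dp":[0,0,-0.6],"spin":0.14},{"dp":[0,0,-0.6],"spin":0.14},{"dp":[0,0,-0.6],"spin":0.14}])

```text
clock: 26.65
position: [0.6154, -0.3194, 0.2439]
ee_rot: [0.417, 0.909, -0.0, -0.001]
ft_force: [-0.6, -0.5, -4.5]
grip_width: 0.244
grasp_force: 78.2
```

Emit:
arm_command(plan=[{"dp":[0,0,0],"spin":-0.14},{"dp":[0,0,-0.6],"spin":-0.14},{"dp":[0,0,-0.6],"spin":-0.14},{"dp":[0,0,-0.6],"spin":-0.14},{"dp":[0,0,-0.6],"spin":-0.14}])

```text
clock: 27.15
position: [0.6154, -0.3193, 0.2461]
ee_rot: [0.075, 0.997, 0.0, -0.001]
ft_force: [0.1, 0.2, -4.5]
grip_width: 0.246
grasp_force: 78.2
```

Emit:
arm_command(plan=[{"dp":[0,0,-0.4],"spin":0.14},{"dp":[0,0,-0.6],"spin":0.14},{"dp":[0,0,-0.6],"spin":0.14},{"dp":[0,0,-0.6],"spin":0.14},{"dp":[0,0,-0.6],"spin":0.14}])

```text
clock: 27.65
position: [0.6153, -0.3194, 0.249]
ee_rot: [0.417, 0.909, -0.0, -0.001]
ft_force: [0.2, -1.4, -5.5]
grip_width: 0.243
grasp_force: 79.3
```

Emit:
arm_command(plan=[{"dp":[0,0,-0.4],"spin":-0.14},{"dp":[0,0,-0.6],"spin":-0.14},{"dp":[0,0,-0.6],"spin":-0.14},{"dp":[0,0,-0.6],"spin":-0.14},{"dp":[0,0,-0.6],"spin":-0.14}])

```text
clock: 28.15
position: [0.6154, -0.3192, 0.2516]
ee_rot: [0.075, 0.997, 0.0, -0.001]
ft_force: [0.8, -0.4, -5.8]
grip_width: 0.242
grasp_force: 79.1
```

Emit:
arm_command(plan=[{"dp":[0,0,-0.4],"spin":0.14},{"dp":[0,0,-0.6],"spin":0.14},{"dp":[0,0,-0.6],"spin":0.14},{"dp":[0,0,-0.6],"spin":0.14},{"dp":[0,0,-0.6],"spin":0.14}])

```text
clock: 28.65
position: [0.6153, -0.3194, 0.2545]
ee_rot: [0.417, 0.909, -0.0, -0.001]
ft_force: [1.0, -1.3, -5.6]
grip_width: 0.245
grasp_force: 79.4
```

Emit:
arm_command(plan=[{"dp":[0,0,-0.4],"spin":-0.14},{"dp":[0,0,-0.6],"spin":-0.14},{"dp":[0,0,-0.6],"spin":-0.14},{"dp":[0,0,-0.6],"spin":-0.14},{"dp":[0,0,-0.6],"spin":-0.14}])

```text
clock: 29.15
position: [0.6154, -0.3193, 0.2572]
ee_rot: [0.075, 0.997, 0.0, -0.001]
ft_force: [0.3, 0.9, -5.8]
grip_width: 0.247
grasp_force: 79.2
```

Emit:
arm_command(plan=[{"dp":[0,0,-0.4],"spin":0.14},{"dp":[0,0,-0.6],"spin":0.14},{"dp":[0,0,-0.6],"spin":0.14},{"dp":[0,0,-0.6],"spin":0.14},{"dp":[0,0,-0.6],"spin":0.14}])

```text
clock: 29.65
position: [0.6153, -0.3194, 0.2601]
ee_rot: [0.417, 0.909, -0.0, -0.001]
ft_force: [-0.2, -1.1, -5.1]
grip_width: 0.249
grasp_force: 79.5
```

Emit:
arm_command(plan=[{"dp":[0,0,-0.4],"spin":-0.14},{"dp":[0,0,-0.6],"spin":-0.14},{"dp":[0,0,-0.6],"spin":-0.14},{"dp":[0,0,-0.6],"spin":-0.14},{"dp":[0,0,-0.6],"spin":-0.14}])

```text
clock: 30.15
position: [0.6154, -0.3192, 0.2627]
ee_rot: [0.075, 0.997, 0.0, -0.001]
ft_force: [1.7, -0.6, -5.4]
grip_width: 0.242
grasp_force: 79.3
```

Emit:
arm_command(plan=[{"dp":[0,0,-0.4],"spin":0.14},{"dp":[0,0,-0.6],"spin":0.14},{"dp":[0,0,-0.6],"spin":0.14},{"dp":[0,0,-0.6],"spin":0.14},{"dp":[0,0,-0.6],"spin":0.14}])

```text
clock: 30.65
position: [0.6153, -0.3193, 0.2656]
ee_rot: [0.417, 0.909, -0.0, -0.001]
ft_force: [0.8, -0.5, -6.1]
grip_width: 0.243
grasp_force: 79.5
```

Emit:
arm_command(plan=[{"dp":[0,0,-0.4],"spin":-0.14},{"dp":[0,0,-0.6],"spin":-0.14},{"dp":[0,0,-0.6],"spin":-0.14},{"dp":[0,0,-0.6],"spin":-0.14},{"dp":[0,0,-0.6],"spin":-0.14}])

```text
clock: 31.15
position: [0.6153, -0.3192, 0.2682]
ee_rot: [0.075, 0.997, 0.0, -0.001]
ft_force: [0.6, -0.6, -6.2]
grip_width: 0.246
grasp_force: 79.2
```

Emit:
arm_command(plan=[{"dp":[0,0,-0.4],"spin":0.14},{"dp":[0,0,-0.6],"spin":0.14},{"dp":[0,0,-0.6],"spin":0.14},{"dp":[0,0,-0.6],"spin":0.14},{"dp":[0,0,-0.6],"spin":0.14}])

```text
clock: 31.65
position: [0.6153, -0.3193, 0.2711]
ee_rot: [0.417, 0.909, -0.0, -0.001]
ft_force: [-0.0, -1.2, -6.4]
grip_width: 0.24
grasp_force: 79.4
```

Emit:
arm_command(plan=[{"dp":[0,0,-0.4],"spin":-0.14},{"dp":[0,0,-0.6],"spin":-0.14},{"dp":[0,0,-0.6],"spin":-0.14},{"dp":[0,0,-0.6],"spin":-0.14},{"dp":[0,0,-0.6],"spin":-0.14}])

```text
clock: 32.15
position: [0.6155, -0.3195, 0.2747]
ee_rot: [0.074, 0.997, 0.0, -0.0]
ft_force: [-0.2, 0.1, -0.0]
grip_width: 0.237
grasp_force: 79.8
```

Emit:
arm_command(plan=[{"dp":[0,0,-1],"spin":0.14},{"dp":[0,0,-1],"spin":0.14},{"dp":[0,0,-1],"spin":-0.14},{"dp":[0,0,-1],"spin":-0.14},{"dp":[0,0,0],"spin":0}])

```text
clock: 32.65
position: [0.6155, -0.3196, 0.279]
ee_rot: [0.076, 0.997, 0.0, -0.0]
ft_force: [-0.1, 0.4, -1.2]
grip_width: 0.243
grasp_force: 79.8
```

Run:
```python
from h import *
print(go([.4637,-.297,.15]))
```

```text
t 32.65 pos [ 0.6155 -0.3196  0.279 ] x [-0.988  0.152  0.   ] y [0.152 0.988 0.   ] z [ 0.  0. -1.] q7 [ 0.05  0.61  0.53  1.43 -0.32  1.19  2.04]
[153.5  -0.8 -26. ]
```

Emit:
arm_command(plan=[{"dp":[0,0,-15],"spin":0},{"dp":[0,0,-15],"spin":0},{"dp":[38,0,0],"spin":0},{"dp":[38,0,0],"spin":0},{"dp":[38,0,0],"spin":0}])

```text
clock: 33.15
position: [0.5018, -0.3021, 0.3104]
ee_rot: [0.079, 0.997, -0.0, 0.001]
ft_force: [0.3, -0.3, -0.1]
grip_width: 0.244
grasp_force: 80.0
```

Emit:
arm_command(plan=[{"dp":[39,-1,0],"spin":0},{"dp":[0,0,10],"spin":0},{"dp":[0,0,25],"spin":0},{"dp":[0,0,25],"spin":0},{"dp":[0,0,10],"spin":0}])

```text
clock: 33.65
position: [0.4643, -0.2967, 0.2381]
ee_rot: [0.078, 0.997, 0.0, -0.0]
ft_force: [0.1, 0.0, -1.3]
grip_width: 0.247
grasp_force: 80.0
```

Emit:
arm_command(plan=[{"dp":[0,0,8],"spin":0},{"dp":[0,0,7],"spin":0},{"dp":[0,0,0],"spin":0},{"dp":[0,0,0],"spin":0}])

```text
clock: 34.05
position: [0.4645, -0.2971, 0.2245]
ee_rot: [0.077, 0.997, -0.0, 0.0]
ft_force: [-0.2, 0.5, -2.1]
grip_width: 0.243
grasp_force: 80.0
```

Emit:
arm_command(plan=[{"dp":[0,0,0],"spin":0},{"dp":[0,0,0],"spin":0},{"dp":[0,0,0],"spin":0},{"dp":[0,0,0],"spin":0},{"dp":[0,0,-10],"spin":0}], grip=-0.2)

```text
clock: 34.55
position: [0.4638, -0.2966, 0.2334]
ee_rot: [0.077, 0.997, 0.0, -0.001]
ft_force: [0.7, -0.7, 0.4]
grip_width: 0.596
grasp_force: 0.0
```

Emit:
arm_command(plan=[{"dp":[0,0,-30],"spin":0},{"dp":[0,0,-50],"spin":0},{"dp":[0,0,-50],"spin":0},{"dp":[0,0,-30],"spin":0},{"dp":[0,0,0],"spin":0}])

```text
clock: 35.05
position: [0.4646, -0.2979, 0.3994]
ee_rot: [0.078, 0.997, -0.001, 0.004]
ft_force: [0.2, -0.4, 0.1]
grip_width: 0.598
grasp_force: 0.0
```

Run:
```python
from h import *
tool()
T,ct=cam('top');S,_=cam('side')
cv2.imwrite('pics/c5.png',np.vstack([T[120:360,150:510],S[200:440,130:490]]))
```

```text
t 35.05 pos [ 0.4646 -0.2979  0.3994] x [-0.988  0.155 -0.008] y [ 0.155  0.988 -0.001] z [ 0.008 -0.002 -1.   ] q7 [-0.07  0.18  0.63  1.7  -0.11  1.29  2.  ]
```

View pics/c5.png

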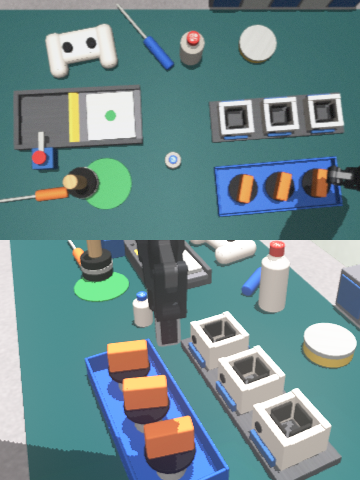

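All three plugs stand in the tray at crop positions (245,187), (284,187) and (320,183), and the empty housings are seated. The mallet has been knocked to the left, half off the pad, but still stands at (82,182). Next is the plate. I'll bring the tool up behind it, turned to face along the jig.

Emit:
arm_command(plan=[{"dp":[-12,47,0],"spin":0},{"dp":[-12,47,0],"spin":0},{"dp":[-12,47,0],"spin":0},{"dp":[-12,47,0],"spin":0},{"dp":[-12,47,0],"spin":0}], grip=1)

```text
clock: 35.65
position: [0.5598, -0.0721, 0.3927]
ee_rot: [0.077, 0.997, -0.0, -0.001]
ft_force: [1.0, -0.9, 0.5]
grip_width: 0.0
grasp_force: 0.0
```

Emit:
arm_command(plan=[{"dp":[-12,47,0],"spin":0},{"dp":[-12,47,0],"spin":0},{"dp":[-11,45,0],"spin":0},{"dp":[0,0,0],"spin":0.135},{"dp":[0,0,0],"spin":0.135}])

```text
clock: 36.15
position: [0.6157, 0.0599, 0.3918]
ee_rot: [0.212, 0.977, -0.001, -0.002]
ft_force: [0.7, -0.4, -0.0]
grip_width: -0.001
grasp_force: 0.0
```

Emit:
arm_command(plan=[{"dp":[0,0,0],"spin":0.135},{"dp":[0,0,0],"spin":0.135},{"dp":[0,0,0],"spin":0.135},{"dp":[0,0,0],"spin":0.135},{"dp":[0,0,0],"spin":0.135}])

```text
clock: 36.65
position: [0.6154, 0.0579, 0.3923]
ee_rot: [0.525, 0.851, -0.001, -0.001]
ft_force: [-0.3, -0.3, -0.8]
grip_width: -0.004
grasp_force: 0.0
```

Emit:
arm_command(plan=[{"dp":[0,0,0],"spin":0.135},{"dp":[0,0,0],"spin":0.135},{"dp":[0,0,0],"spin":0.135},{"dp":[0,0,0],"spin":0},{"dp":[0,0,0],"spin":0}])

```text
clock: 37.15
position: [0.6156, 0.058, 0.393]
ee_rot: [0.682, 0.731, -0.001, -0.0]
ft_force: [0.7, 1.2, -0.3]
grip_width: -0.002
grasp_force: 0.0
```

Run:
```python
from h import *
tool();W,cw=cam('wrist');cv2.imwrite('pics/w6.png',W)
G=([45,80,60],[80,255,255])
m=mask(W,*G,near=proj(cw,[.61,.1366,.034]),r=40);M=cv2.moments(m,True);print('dot',(m>0).sum(),ray(cw,M['m10']/M['m00'],M['m01']/M['m00'],.034))
m=mask(W,[20,90,80],[33,255,255],near=proj(cw,[.609,.216,.027]),r=110);r=cv2.boxPoints(cv2.minAreaRect(cv2.findNonZero(m)));print('lip',[np.round(ray(cw,*q,.027),4) for q in r],(m>0).sum())
m=mask(W,[0,150,100],[6,255,255],near=proj(cw,[.519,.273,.08]),r=60);M=cv2.moments(m,True);print('pin',(m>0).sum(),ray(cw,M['m10']/M['m00'],M['m01']/M['m00'],.08))
```

```text
t 37.15 pos [0.6156 0.058  0.393 ] x [-0.07   0.998 -0.   ] y [ 0.998  0.07  -0.002] z [-0.002 -0.001 -1.   ] q7 [-0.64  0.36  0.61  1.53 -0.21  1.32  0.06]
dot 700 [0.61088013 0.13639319 0.034     ]
lip [array([0.5552, 0.2151, 0.027 ]), array([0.6627, 0.2226, 0.027 ]), array([0.6648, 0.2073, 0.027 ]), array([0.5555, 0.1996, 0.027 ])] 3071Traceback (most recent call last):
  File "<stdin>", line 6, in <module>
ZeroDivisionError: float division by zero
```

View pics/w6.png

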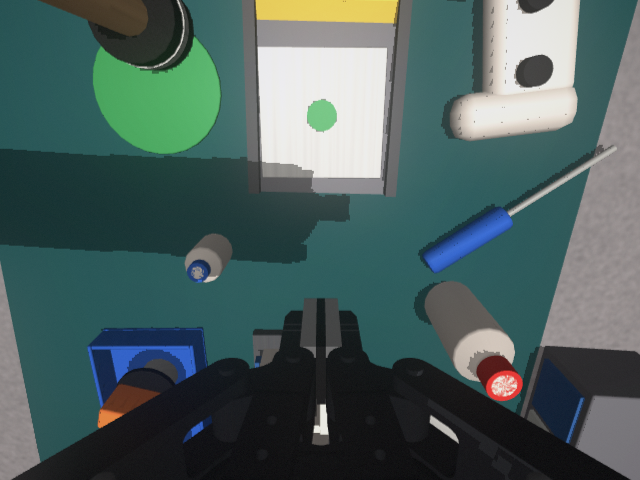

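The wrist view shows the plate's dot at (321,115) on the finger axis (column 320), with the rails at columns 255 and 392. The mallet stands at (145,35). I'll lower the closed fingers behind the plate.

Emit:
arm_command(plan=[{"dp":[0,0,40],"spin":0},{"dp":[0,0,40],"spin":0},{"dp":[0,0,40],"spin":0},{"dp":[0,0,30],"spin":0},{"dp":[0,0,20],"spin":0}])

```text
clock: 37.7
position: [0.6148, 0.0579, 0.2211]
ee_rot: [0.682, 0.731, -0.001, -0.001]
ft_force: [-0.5, -0.3, 0.2]
grip_width: -0.001
grasp_force: 0.0
```

Emit:
arm_command(plan=[{"dp":[0,0,10],"spin":0},{"dp":[0,0,10],"spin":0},{"dp":[0,0,0],"spin":0},{"dp":[0,0,0],"spin":0}])

```text
clock: 38.1
position: [0.6161, 0.0579, 0.2048]
ee_rot: [0.683, 0.73, 0.0, 0.0]
ft_force: [0.0, -0.2, 0.1]
grip_width: 0.003
grasp_force: 0.0
```

Run:
```python
from h import *
print(tool()[0]);print(manip.get_obs()['ft_force'])
```

```text
t 38.1 pos [0.6161 0.0579 0.2048] x [-0.066  0.998  0.   ] y [0.998 0.066 0.001] z [ 0.001  0.    -1.   ] q7 [-0.58  0.55  0.53  1.7  -0.33  0.98  0.14]
[0.61612214 0.05792842 0.20480783]
[ 0.030865  -0.1796405  0.0645072]
```

Emit:
arm_command(plan=[{"dp":[0,0,2],"spin":0},{"dp":[10,0,0],"spin":0},{"dp":[10,0,0],"spin":0},{"dp":[10,0,0],"spin":0},{"dp":[10,0,0],"spin":0}])

```text
clock: 38.6
position: [0.6132, 0.0988, 0.2024]
ee_rot: [0.683, 0.73, 0.0, 0.0]
ft_force: [-0.1, -4.0, 1.0]
grip_width: -0.001
grasp_force: 1.7
```

Emit:
arm_command(plan=[{"dp":[10,0,0],"spin":0},{"dp":[10,0,0],"spin":0},{"dp":[10,0,0],"spin":0},{"dp":[10,0,0],"spin":0},{"dp":[10,0,0],"spin":0}])

```text
clock: 39.1
position: [0.6098, 0.1486, 0.202]
ee_rot: [0.683, 0.73, 0.0, -0.0]
ft_force: [-0.3, -3.4, 2.4]
grip_width: 0.0
grasp_force: 1.5
```

Run:
```python
from h import *
tool();print(manip.get_obs()['ft_force']);W,cw=cam('wrist');S,_=cam('side');T,_=cam('top');
cv2.imwrite('pics/c7.png',np.hstack([cv2.resize(W,(480,360)),cv2.resize(S[140:260,190:350],None,fx=2,fy=3)]))
```

```text
t 39.1 pos [0.6098 0.1486 0.202 ] x [-0.066  0.998  0.   ] y [ 0.998  0.066 -0.   ] z [-0.  0. -1.] q7 [-0.71  0.57  0.52  1.68 -0.32  0.98 -0.01]
[-0.3079743  -3.42203804  2.42014065]
```

View pics/c7.png

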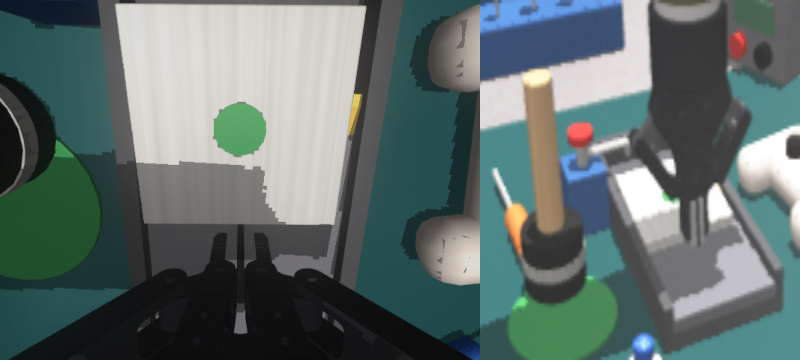

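The plate is sliding straight, with its dot centred between the rails and a push force of 3.4 N. I'll continue over the lip.

Emit:
arm_command(plan=[{"dp":[10,0,-1],"spin":0},{"dp":[10,0,-0.5],"spin":0},{"dp":[10,0,0],"spin":0},{"dp":[10,0,0],"spin":0},{"dp":[8,0,0],"spin":0}])

```text
clock: 39.75
position: [0.6064, 0.1972, 0.2034]
ee_rot: [0.683, 0.73, 0.0, -0.0]
ft_force: [-0.3, -1.0, -1.1]
grip_width: -0.001
grasp_force: 0.5
```

Emit:
arm_command(plan=[{"dp":[5,0,0],"spin":0},{"dp":[4,0,0],"spin":0},{"dp":[3,0,0],"spin":0},{"dp":[0,0,0],"spin":0}])

```text
clock: 40.15
position: [0.6058, 0.2081, 0.2034]
ee_rot: [0.683, 0.73, 0.0, -0.0]
ft_force: [-0.3, 0.2, -0.4]
grip_width: 0.0
grasp_force: 0.0
```

Run:
```python
from h import *
tool();o=manip.get_obs();print(o['ft_force']);W,cw=cam('wrist');S,_=cam('side')
m=mask(W,[45,80,60],[80,255,255],near=(320,170),r=60);M=cv2.moments(m,True);u=(M['m10']/M['m00'],M['m01']/M['m00']);print('dot',(m>0).sum(),u,ray(cw,*u,.024),ray(cw,*u,.036))
cv2.imwrite('pics/c8.png',np.hstack([cv2.resize(W,(480,360)),cv2.resize(S[140:260,190:350],None,fx=2,fy=3)]))
```

```text
t 40.15 pos [0.6058 0.2081 0.2034] x [-0.066  0.998  0.   ] y [ 0.998  0.066 -0.   ] z [-0.  0. -1.] q7 [-0.78  0.59  0.5   1.64 -0.32  1.   -0.1 ]
[-0.28129075  0.23868056 -0.3956098 ]
dot 3488 (321.99283256880733, 167.06565366972478) [0.60302807 0.26860462 0.024     ] [0.60287566 0.27014802 0.036     ]
```

View pics/c8.png

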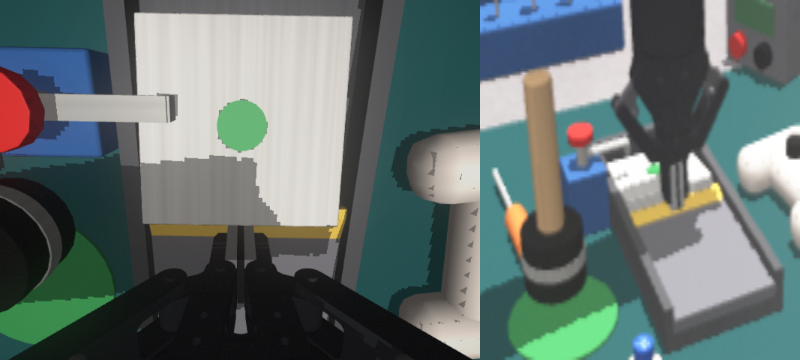

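The plate's rear edge still rests on the lip, with the centre at about y = 58 mm in the jig. I'll push on in small steps.

Emit:
arm_command(plan=[{"dp":[2,0,0],"spin":0},{"dp":[2,0,0],"spin":0},{"dp":[2,0,0],"spin":0},{"dp":[2,0,0],"spin":0},{"dp":[0,0,0],"spin":0}])

```text
clock: 40.75
position: [0.6053, 0.2162, 0.2035]
ee_rot: [0.683, 0.73, 0.0, -0.0]
ft_force: [-0.4, -0.1, 0.1]
grip_width: 0.002
grasp_force: 0.0
```

Emit:
arm_command(plan=[{"dp":[1,0,0],"spin":0},{"dp":[1,0,0],"spin":0},{"dp":[0,0,0],"spin":0},{"dp":[0,0,0],"spin":0}])

```text
clock: 41.15
position: [0.6052, 0.2176, 0.2035]
ee_rot: [0.683, 0.73, 0.0, -0.0]
ft_force: [0.7, -0.5, -0.7]
grip_width: 0.001
grasp_force: 0.0
```

Run:
```python
from h import *
tool();o=manip.get_obs();print(o['ft_force']);W,cw=cam('wrist');S,_=cam('side')
m=mask(W,[45,80,60],[80,255,255],near=(320,170),r=60);M=cv2.moments(m,True);u=(M['m10']/M['m00'],M['m01']/M['m00']);print('dot',(m>0).sum(),u,ray(cw,*u,.024),ray(cw,*u,.036))
mp=mask(W,[0,0,120],[180,60,255],near=(320,170),r=130);ys,xs=np.nonzero(mp[:, 200:300]);print('plate rows',ys.min(),ys.max())
y=mask(W,[20,90,80],[33,255,255]);print('yellow',cv2.boundingRect(cv2.findNonZero(y)))
```

```text
t 41.15 pos [0.6052 0.2176 0.2035] x [-0.066  0.998  0.   ] y [0.998 0.066 0.   ] z [-0.  0. -1.] q7 [-0.79  0.59  0.5   1.63 -0.32  1.   -0.12]
[ 0.656512   -0.51120552 -0.66691893]
dot 3079 (321.9642741149724, 172.54238389087365) [0.60262496 0.27603425 0.024     ] [0.60246179 0.27774646 0.036     ]
plate rows 42 290
yellow (198, 292, 262, 46)
```

The dot shrank and its centre moved to about 64 mm, so the plate seems to have dropped. I'll back off, rise and look.

Emit:
arm_command(plan=[{"dp":[-10,0,0],"spin":0},{"dp":[-10,0,-20],"spin":0},{"dp":[0,0,-50],"spin":0},{"dp":[0,0,-50],"spin":0},{"dp":[0,0,-50],"spin":0}])

```text
clock: 41.75
position: [0.6064, 0.1963, 0.3754]
ee_rot: [0.684, 0.73, -0.0, 0.0]
ft_force: [0.5, 0.8, -0.4]
grip_width: 0.003
grasp_force: 0.0
```

Emit:
arm_command(plan=[{"dp":[-32,-45,-20],"spin":0},{"dp":[-32,-46,0],"spin":0},{"dp":[0,0,0],"spin":0},{"dp":[0,0,0],"spin":0}], grip=-1)

```text
clock: 42.15
position: [0.5304, 0.1352, 0.391]
ee_rot: [0.684, 0.73, 0.001, -0.001]
ft_force: [-0.1, 0.9, -0.3]
grip_width: 0.678
grasp_force: 0.0
```

Run:
```python
from h import *
tool();W,cw=cam('wrist');T,ct=cam('top');S,cs=cam('side')
np.savez('v.npz',W=W,**{'w'+k:v for k,v in cw.items()})
for n in('mallet_mid','pad','lockpin_top'):
  for k in('top','wrist','side'):print(n,k,[(np.round(d['position'],3).tolist(),round(d['score'],2)) for d in finder.find_in(k,n)][:1])
cv2.imwrite('pics/c9.png',np.hstack([cv2.resize(W,(480,360)),cv2.resize(S[140:260,190:350],None,fx=2,fy=3)]))
```

```text
t 42.15 pos [0.5304 0.1352 0.391 ] x [-0.065  0.998  0.002] y [0.998 0.065 0.   ] z [ 0.     0.002 -1.   ] q7 [-0.87  0.18  0.61  1.72 -0.11  1.28 -0.17]
mallet_mid top [([0.458, -0.211, 0.058], 0.67)]
mallet_mid wrist [([0.479, 0.198, 0.058], 0.67)]
mallet_mid side [([0.468, 0.186, 0.051], 0.95)]
pad top [([0.472, 0.118, 0.003], 0.88)]
pad wrist []
pad side [([0.468, 0.135, 0.003], 0.61)]
lockpin_top top []
lockpin_top wrist [([0.524, 0.274, 0.074], 0.85)]
lockpin_top side [([0.529, 0.27, 0.061], 0.53)]
```

View pics/c9.png

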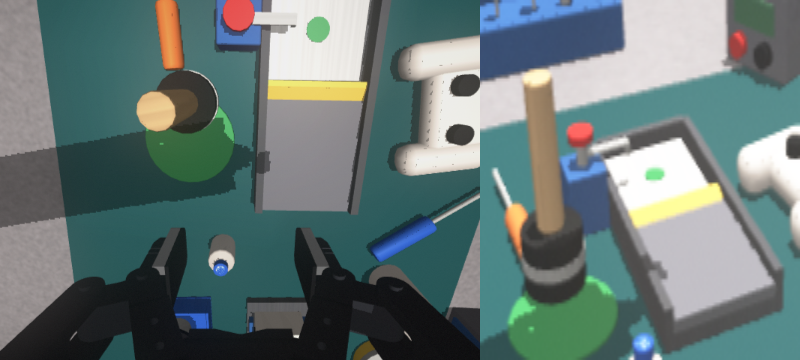

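The plate lies flat in the pocket with the whole yellow lip showing. The mallet stands at (185,100), partly on the pad, and its handle top is at (157,112). Now I'll measure the mallet, pad and pin.

Run:
```python
from h import *
v=np.load('v.npz');W=v['W'];cw={k[1:]:v[k] for k in v.files if k!='W'}
S,cs=cam('side')
# handle silhouettes, wood colour
mw=mask(W,[8,50,130],[25,200,255],near=(209,149),r=26);M=cv2.moments(mw,True);u=(M['m10']/M['m00'],M['m01']/M['m00'])
print('top',u,(mw>0).sum(),[np.round(ray(cw,*u,z),4) for z in(.153,.157)])
r=cv2.minEnclosingCircle(cv2.findNonZero(mw));print(r)
def cyl(x,y,r,z0,z1):return [[x+r*np.cos(a),y+r*np.sin(a),z] for a in np.linspace(0,6.28,24) for z in(z0,z1)]
ms=mask(S,[8,40,70],[25,220,255],near=(222,200),r=45)
print('side rows',cv2.boundingRect(cv2.findNonZero(ms)),(ms>0).sum())
def L(p): # p: base x,y, top x,y (handle z .047..0.157)
    return cyl(p[0],p[1],.014,.047,.048)+cyl(p[2],p[3],.014,.156,.157)
ma=mask(W,[8,50,50],[25,220,255],near=(220,140),r=60)
print('fit wrist+side',fit([(ms,cs),(ma,cw)],[.47,.19,.47,.19],L,step=(.01,.01,.01,.01)))
d=mask(W,[0,0,0],[180,255,55],near=(249,136),r=45);print('dark',cv2.minEnclosingCircle(cv2.findNonZero(d)))
c=cv2.minEnclosingCircle(cv2.findNonZero(d));
g=mask(W,[40,80,40],[85,255,255],near=(253,190),r=75);h=cv2.convexHull(cv2.findNonZero(g));cc=cv2.minEnclosingCircle(h);print('pad',cc,ray(cw,*cc[0],.004))
pn=mask(W,[0,150,100],[6,255,255],near=(317,18),r=40);e=cv2.minEnclosingCircle(cv2.findNonZero(pn));print('pin',e,ray(cw,*e[0],.080),ray(cw,*e[0],.076))
for X in([.47,.19,.0],[.47,.19,.049]):print(proj(cw,X))
print(go([.47,.19,.115]))
```

```text
top (208.57393850658858, 148.97510980966325) 2049 [array([0.469 , 0.1941, 0.153 ]), array([0.4701, 0.1945, 0.157 ])]
((209.0, 149.0), 26.000099182128906)
side rows (211, 163, 22, 56) 717
fit wrist+side (array([0.46881687, 0.19480617, 0.4704953 , 0.19513078]), np.float64(0.07947052811838817))
dark ((249.215087890625, 135.93576049804688), 41.110450744628906)
pad ((250.77442932128906, 187.1894989013672), 61.91146469116211) [0.46611153 0.14708163 0.004     ]
pin ((317.0966491699219, 17.802520751953125), 22.588436126708984) [0.52014197 0.27325528 0.08      ] [0.52006022 0.27408953 0.076     ]
[256.29722403 139.27058716]
[246.45466812 143.09647052]
t 42.8 pos [0.5311 0.1368 0.3904] x [-0.066  0.998 -0.   ] y [ 0.998  0.066 -0.   ] z [-0. -0. -1.] q7 [-0.87  0.18  0.61  1.72 -0.11  1.28 -0.17]
[ 57.2 -57.4 120.4]
```

Emit:
arm_command(plan=[{"dp":[31,-28,0],"spin":0},{"dp":[31,-29,0],"spin":0},{"dp":[0,0,0],"spin":0},{"dp":[0,0,0],"spin":0}])

```text
clock: 43.2
position: [0.4696, 0.1955, 0.3907]
ee_rot: [0.683, 0.731, 0.0, -0.0]
ft_force: [0.7, -1.5, 0.4]
grip_width: 1.0
grasp_force: 0.0
```

Run:
```python
from h import *
print(go([.470,.195,.119]))
```

```text
t 43.2 pos [0.4696 0.1955 0.3907] x [-0.068  0.998  0.001] y [0.998 0.068 0.   ] z [ 0.     0.001 -1.   ] q7 [-1.    0.07  0.55  1.81 -0.04  1.27 -0.37]
[ -0.7   0.3 116.7]
```

Emit:
arm_command(plan=[{"dp":[0,0,40],"spin":0},{"dp":[0,0,40],"spin":0},{"dp":[0,0,25],"spin":0},{"dp":[0,0,12],"spin":0},{"dp":[0,0,0],"spin":0}])

```text
clock: 43.7
position: [0.4703, 0.194, 0.2725]
ee_rot: [0.684, 0.73, -0.001, 0.0]
ft_force: [0.2, -0.5, 0.0]
grip_width: 1.0
grasp_force: 0.0
```

Emit:
arm_command(plan=[{"dp":[0,0,0],"spin":0},{"dp":[0,0,0],"spin":0},{"dp":[0,0,0],"spin":0},{"dp":[0,0,0],"spin":0},{"dp":[0,0,0],"spin":0}], grip=1, newtons=110)

```text
clock: 44.2
position: [0.4701, 0.1951, 0.2745]
ee_rot: [0.683, 0.73, 0.0, -0.0]
ft_force: [-3.7, 0.2, 7.6]
grip_width: 0.301
grasp_force: 107.4
```

Emit:
arm_command(plan=[{"dp":[0,0,-20],"spin":0},{"dp":[0,0,-40],"spin":0},{"dp":[0,0,-40],"spin":0},{"dp":[0,0,-15],"spin":0},{"dp":[0,0,0],"spin":0}])

```text
clock: 44.7
position: [0.4705, 0.1949, 0.3907]
ee_rot: [0.683, 0.73, 0.002, 0.0]
ft_force: [0.2, -0.5, -3.4]
grip_width: 0.304
grasp_force: 109.2
```

Run:
```python
from h import *
print(go([.520,.2735,.23]))
S,cs=cam('side');T,ct=cam('top');cv2.imwrite('pics/s10.png',np.hstack([cv2.resize(S[60:260,170:350],None,fx=2,fy=2),cv2.resize(T[195:355,150:310],(400,400))]))
```

```text
t 44.7 pos [0.4705 0.1949 0.3907] x [-0.066  0.998  0.003] y [0.998 0.066 0.003] z [ 0.003  0.003 -1.   ] q7 [-1.    0.07  0.55  1.81 -0.04  1.26 -0.37]
[74.8 54.1  6.1]
```

View pics/s10.png

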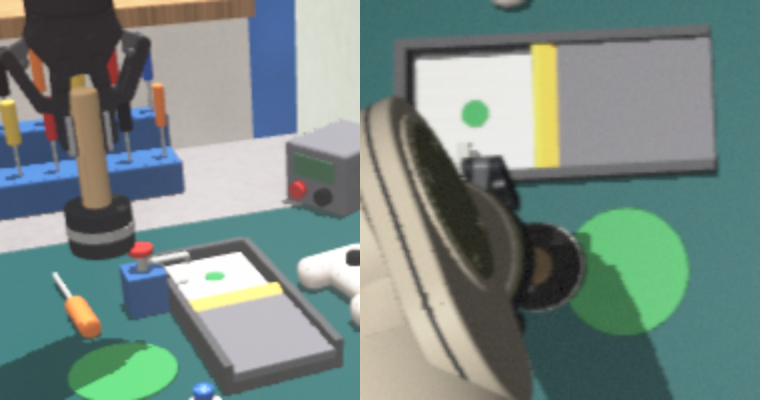

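The mallet is held upright and clear, and the pad is empty at (627,270). I'll move over the pin and give a first, modest blow.

Emit:
arm_command(plan=[{"dp":[25,18,0],"spin":0},{"dp":[25,18,0],"spin":0},{"dp":[25,18,0],"spin":0},{"dp":[0,0,0],"spin":0},{"dp":[0,0,0],"spin":0}])

```text
clock: 45.3
position: [0.5187, 0.2735, 0.3861]
ee_rot: [0.683, 0.73, -0.002, 0.0]
ft_force: [-0.1, -1.0, -3.9]
grip_width: 0.304
grasp_force: 110.0
```

Emit:
arm_command(plan=[{"dp":[0,0,24],"spin":0},{"dp":[0,0,26],"spin":0}])

```text
clock: 45.5
position: [0.5192, 0.2722, 0.3382]
ee_rot: [0.684, 0.73, 0.001, 0.0]
ft_force: [-0.0, -0.4, 11.9]
grip_width: 0.3
grasp_force: 111.3
```

Emit:
arm_command(plan=[{"dp":[0,0,0],"spin":0}])

```text
clock: 45.6
position: [0.5183, 0.272, 0.3357]
ee_rot: [0.684, 0.73, -0.002, -0.0]
ft_force: [-0.2, -0.9, -3.1]
grip_width: 0.302
grasp_force: 110.0
```

Emit:
arm_command(plan=[{"dp":[0,0,-25],"spin":0},{"dp":[0,0,-25],"spin":0},{"dp":[0,0,0],"spin":0}])

```text
clock: 45.9
position: [0.5196, 0.2725, 0.3923]
ee_rot: [0.684, 0.73, 0.002, 0.0]
ft_force: [0.0, -0.4, -3.7]
grip_width: 0.303
grasp_force: 110.3
```

Run:
```python
from h import *
print(go([.520,.2735,.23]));W,cw=cam('wrist');S,cs=cam('side')
pn=mask(S,[0,150,80],[6,255,255],near=(240,186),r=14);M=cv2.moments(pn,True);print('pin',M['m10']/M['m00'],M['m01']/M['m00'],[proj(cs,[.52,.2735,z]).round(1) for z in(.08,.07,.058)])
```

```text
t 45.9 pos [0.5196 0.2725 0.3923] x [-0.065  0.998  0.003] y [0.998 0.065 0.004] z [ 0.004  0.003 -1.   ] q7 [-1.01  0.27  0.54  1.61 -0.14  1.29 -0.38]
[ 0.5 -0.2  7.3]
pin 240.12307692307692 190.01538461538462 [array([239.6, 181.3]), array([240.1, 185.4]), array([240.7, 190.3])]
```

Emit:
arm_command(plan=[{"dp":[0,0,19],"spin":0},{"dp":[0,0,20],"spin":0},{"dp":[0,0,20],"spin":0},{"dp":[0,0,-5],"spin":0}])

```text
clock: 46.4
position: [0.5187, 0.2729, 0.3329]
ee_rot: [0.684, 0.73, -0.001, -0.0]
ft_force: [1.1, -0.7, -2.2]
grip_width: 0.301
grasp_force: 110.2
```

Emit:
arm_command(plan=[{"dp":[0,0,-25],"spin":0},{"dp":[0,0,-29],"spin":0},{"dp":[0,0,0],"spin":0},{"dp":[0,0,0],"spin":0}])

```text
clock: 46.8
position: [0.5187, 0.273, 0.3876]
ee_rot: [0.683, 0.73, -0.0, -0.0]
ft_force: [0.3, -0.7, -3.4]
grip_width: 0.301
grasp_force: 110.5
```

Run:
```python
from h import *
tool();W,cw=cam('wrist');S,cs=cam('side')
pn=mask(S,[0,150,80],[6,255,255],near=(240,190),r=16);M=cv2.moments(pn,True);print('pin',M['m10']/M['m00'],M['m01']/M['m00'],cv2.boundingRect(cv2.findNonZero(pn)))
```

```text
t 46.8 pos [0.5187 0.273  0.3876] x [-0.066  0.998 -0.   ] y [ 0.998  0.066 -0.001] z [-0.001 -0.    -1.   ] q7 [-1.01  0.27  0.54  1.62 -0.14  1.29 -0.38]
pin 240.42857142857142 192.38095238095238 (235, 189, 11, 8)
```

Emit:
arm_command(plan=[{"dp":[0,0,19],"spin":0},{"dp":[0,0,21],"spin":0},{"dp":[0,0,22],"spin":0}])

```text
clock: 47.2
position: [0.5191, 0.2733, 0.3262]
ee_rot: [0.683, 0.73, 0.0, -0.0]
ft_force: [-11.4, -0.5, 131.9]
grip_width: 0.301
grasp_force: 125.1
```

Emit:
arm_command(plan=[{"dp":[0,0,-8],"spin":0},{"dp":[0,0,-25],"spin":0},{"dp":[0,0,-29],"spin":0},{"dp":[0,0,0],"spin":0},{"dp":[0,0,0],"spin":0}])

```text
clock: 47.7
position: [0.5187, 0.2732, 0.3874]
ee_rot: [0.683, 0.73, -0.001, -0.0]
ft_force: [-0.5, 0.6, -4.2]
grip_width: 0.303
grasp_force: 110.5
```

Run:
```python
from h import *
tool();S,cs=cam('side')
for im in(S,cv2.imread('pics/side0.png')):
    pn=mask(im,[0,150,80],[6,255,255],near=(240,188),r=16);M=cv2.moments(pn,True);print('pin',M['m10']/M['m00'],M['m01']/M['m00'],cv2.boundingRect(cv2.findNonZero(pn)),(pn>0).sum())
```

```text
t 47.7 pos [0.5187 0.2732 0.3874] x [-0.066  0.998 -0.   ] y [ 0.998  0.066 -0.001] z [-0.001 -0.001 -1.   ] q7 [-1.01  0.27  0.54  1.62 -0.15  1.29 -0.38]
pin 240.42857142857142 192.38095238095238 (235, 189, 11, 8) 63
pin 239.55844155844156 184.35064935064935 (234, 181, 12, 8) 77
```

That third blow read 131.9 N at the bottom, over the 120 N wrist limit. I struck too deep, because the pin had already bottomed (it did not move). It can't be undone, so I'll carry on gently and put the mallet back.

Emit:
arm_command(plan=[{"dp":[-30,-15,0],"spin":0},{"dp":[-31,-15,0],"spin":0},{"dp":[-31,-15,0],"spin":0},{"dp":[-30,-15,0],"spin":0},{"dp":[0,0,0],"spin":0}])

```text
clock: 48.25
position: [0.4661, 0.1431, 0.387]
ee_rot: [0.685, 0.728, -0.001, -0.001]
ft_force: [0.4, 0.2, -3.6]
grip_width: 0.305
grasp_force: 110.5
```

Emit:
arm_command(plan=[{"dp":[0,0,30],"spin":0},{"dp":[0,0,35],"spin":0},{"dp":[0,0,25],"spin":0},{"dp":[0,0,12],"spin":0},{"dp":[0,0,0],"spin":0}])

```text
clock: 48.75
position: [0.4665, 0.1476, 0.2846]
ee_rot: [0.683, 0.73, -0.002, -0.0]
ft_force: [0.1, -0.1, -2.6]
grip_width: 0.306
grasp_force: 110.3
```

Run:
```python
from h import *
print(go([.4665,.1475,.119]));print(manip.get_obs()['ft_force'])
S,cs=cam('side');cv2.imwrite('pics/s11.png',cv2.resize(S[90:260,180:360],None,fx=3,fy=3))
```

```text
t 48.75 pos [0.4665 0.1476 0.2846] x [-0.066  0.998 -0.002] y [ 0.998  0.066 -0.003] z [-0.003 -0.002 -1.   ] q7 [-0.95  0.15  0.59  1.98 -0.1   1.04 -0.24]
[ 0.3  0.6 10.6]
[ 0.13881667 -0.1425548  -2.57203452]
```

View pics/s11.png

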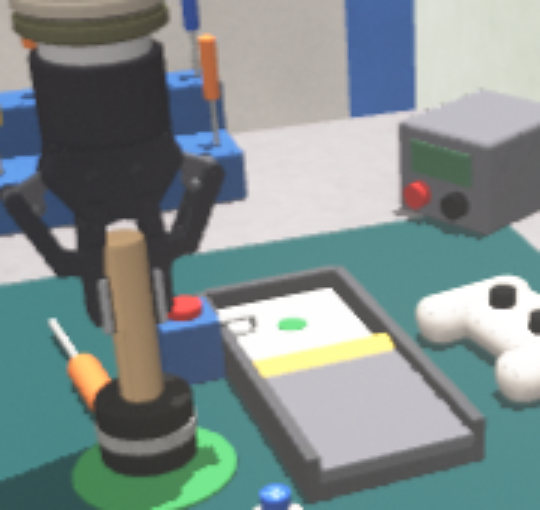

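The pin head sits flush on its block at (185,305). The mallet hovers just above the pad and leans slightly. I'll lower it gently.

Emit:
arm_command(plan=[{"dp":[0,0,2],"spin":0},{"dp":[0,0,2],"spin":0},{"dp":[0,0,2],"spin":0},{"dp":[0,0,0],"spin":0}])

```text
clock: 49.2
position: [0.4672, 0.1476, 0.2807]
ee_rot: [0.683, 0.73, 0.0, -0.0]
ft_force: [0.4, -0.1, -3.0]
grip_width: 0.303
grasp_force: 110.3
```

Emit:
arm_command(plan=[{"dp":[0,0,1.5],"spin":0},{"dp":[0,0,0],"spin":0}])

```text
clock: 49.4
position: [0.4672, 0.1476, 0.279]
ee_rot: [0.683, 0.73, 0.0, -0.0]
ft_force: [-0.4, 0.3, -3.6]
grip_width: 0.303
grasp_force: 110.3
```

Emit:
arm_command(plan=[{"dp":[0,0,1],"spin":0},{"dp":[0,0,0],"spin":0}])

```text
clock: 49.6
position: [0.4671, 0.1476, 0.2779]
ee_rot: [0.683, 0.73, -0.0, -0.0]
ft_force: [0.3, -0.1, -3.6]
grip_width: 0.301
grasp_force: 110.3
```

Emit:
arm_command(plan=[{"dp":[0,0,1],"spin":0},{"dp":[0,0,0],"spin":0}])

```text
clock: 49.8
position: [0.4671, 0.1475, 0.2769]
ee_rot: [0.683, 0.73, -0.0, -0.0]
ft_force: [0.1, 0.5, -3.1]
grip_width: 0.306
grasp_force: 110.3
```

Emit:
arm_command(plan=[{"dp":[0,0,1],"spin":0},{"dp":[0,0,0],"spin":0}])

```text
clock: 50.0
position: [0.4671, 0.1475, 0.2759]
ee_rot: [0.683, 0.73, -0.0, -0.0]
ft_force: [0.1, 0.0, -3.2]
grip_width: 0.3
grasp_force: 110.3
```

Emit:
arm_command(plan=[{"dp":[0,0,0.8],"spin":0},{"dp":[0,0,0],"spin":0}])

```text
clock: 50.2
position: [0.4672, 0.1476, 0.2751]
ee_rot: [0.683, 0.73, -0.0, -0.0]
ft_force: [1.5, 0.3, -3.4]
grip_width: 0.307
grasp_force: 110.3
```

Emit:
arm_command(plan=[{"dp":[0,0,1],"spin":0},{"dp":[0,0,0],"spin":0}])

```text
clock: 50.4
position: [0.4671, 0.1476, 0.2741]
ee_rot: [0.683, 0.73, -0.0, -0.0]
ft_force: [-0.5, 0.9, -3.1]
grip_width: 0.304
grasp_force: 110.3
```

Emit:
arm_command(plan=[{"dp":[0,0,0.8],"spin":0},{"dp":[0,0,0],"spin":0}])

```text
clock: 50.6
position: [0.4671, 0.1476, 0.2733]
ee_rot: [0.683, 0.73, -0.0, -0.0]
ft_force: [0.5, -0.7, -3.3]
grip_width: 0.306
grasp_force: 110.3
```

Emit:
arm_command(plan=[{"dp":[0,0,0.8],"spin":0},{"dp":[0,0,0],"spin":0}])

```text
clock: 50.8
position: [0.4672, 0.1475, 0.2726]
ee_rot: [0.683, 0.73, 0.0, 0.0]
ft_force: [0.2, -1.1, -3.0]
grip_width: 0.308
grasp_force: 110.3
```

Emit:
arm_command(plan=[{"dp":[0,0,0.8],"spin":0},{"dp":[0,0,0],"spin":0}])

```text
clock: 51.0
position: [0.4674, 0.1474, 0.2724]
ee_rot: [0.683, 0.73, 0.0, -0.0]
ft_force: [-3.3, -1.6, 5.1]
grip_width: 0.304
grasp_force: 111.9
```

Run:
```python
from h import *
tool();S,cs=cam('side')
def cyl(x,y,r,z0,z1):return [[x+r*np.cos(a),y+r*np.sin(a),z] for a in np.linspace(0,6.28,24) for z in(z0,z1)]
m=mask(S,[8,40,70],[25,220,255],near=(224,195),r=40)
print(cv2.boundingRect(cv2.findNonZero(m)))
g=cv2.cvtColor(S,cv2.COLOR_BGR2HSV)
d=cv2.inRange(g,np.array([0,0,0]),np.array([180,255,70]));
for z in(.004,.006,.008):
    P=np.array([proj(cs,q) for q in cyl(.467,.1476,.032,z,z)]);T=np.array([proj(cs,q) for q in cyl(.467,.1476,.014,z+.155,z+.155)])
    print(z,'head bottom row',P[:,1].max().round(1),'handle top row',T[:,1].min().round(1))
u=int(proj(cs,[.467,.1476,.02])[0]);print(u,[(v,g[v,u].tolist()) for v in range(225,255,2)])
```

```text
t 51.0 pos [0.4674 0.1474 0.2724] x [-0.066  0.998  0.   ] y [0.998 0.066 0.   ] z [-0.  0. -1.] q7 [-0.94  0.17  0.59  1.99 -0.11  1.01 -0.23]
(202, 172, 34, 58)
0.004 head bottom row 253.0 handle top row 170.6
0.006 head bottom row 252.2 handle top row 169.6
0.008 head bottom row 251.3 handle top row 168.6
230 [(225, [17, 92, 155]), (227, [16, 93, 157]), (229, [18, 50, 76]), (231, [20, 13, 58]), (233, [20, 14, 56]), (235, [20, 14, 54]), (237, [15, 19, 53]), (239, [20, 15, 52]), (241, [20, 10, 79]), (243, [18, 10, 133]), (245, [18, 10, 133]), (247, [20, 12, 62]), (249, [40, 15, 51]), (251, [40, 15, 52]), (253, [64, 75, 82])]
```

Contact at +5 N: the mallet stands on the pad. I'll release it, rise and look.

Emit:
arm_command(plan=[{"dp":[0,0,0],"spin":0},{"dp":[0,0,0],"spin":0},{"dp":[0,0,0],"spin":0},{"dp":[0,0,0],"spin":0},{"dp":[0,0,0],"spin":0}], grip=-1, newtons=30)

```text
clock: 51.55
position: [0.4672, 0.1476, 0.2718]
ee_rot: [0.683, 0.73, 0.0, 0.0]
ft_force: [-0.2, 1.5, -0.7]
grip_width: 0.998
grasp_force: 0.0
```

Emit:
arm_command(plan=[{"dp":[0,0,0],"spin":0},{"dp":[0,0,-15],"spin":0},{"dp":[0,0,-30],"spin":0},{"dp":[0,0,-40],"spin":0},{"dp":[0,0,-40],"spin":0}])

```text
clock: 52.05
position: [0.4669, 0.1473, 0.3981]
ee_rot: [0.684, 0.73, -0.0, -0.0]
ft_force: [0.6, 0.9, -0.2]
grip_width: 0.997
grasp_force: 0.0
```

Emit:
arm_command(plan=[{"dp":[0,0,-30],"spin":0},{"dp":[-40,0,0],"spin":0},{"dp":[-40,0,0],"spin":0},{"dp":[-40,0,0],"spin":0},{"dp":[0,0,0],"spin":0}])

```text
clock: 52.55
position: [0.4752, 0.0221, 0.4272]
ee_rot: [0.686, 0.727, 0.0, 0.0]
ft_force: [-0.3, 0.2, 0.3]
grip_width: 0.999
grasp_force: 0.0
```

Run:
```python
from h import *
tool();W,cw=cam('wrist');S,cs=cam('side')
cv2.imwrite('pics/z12.png',np.hstack([cv2.resize(W,(400,300)),cv2.resize(S[130:330,140:400],(390,300))]))
```

```text
t 52.55 pos [0.4752 0.0221 0.4272] x [-0.058  0.998  0.   ] y [0.998 0.058 0.001] z [ 0.001  0.    -1.   ] q7 [-0.87 -0.06  0.71  1.84  0.04  1.35 -0.11]
```

View pics/z12.png

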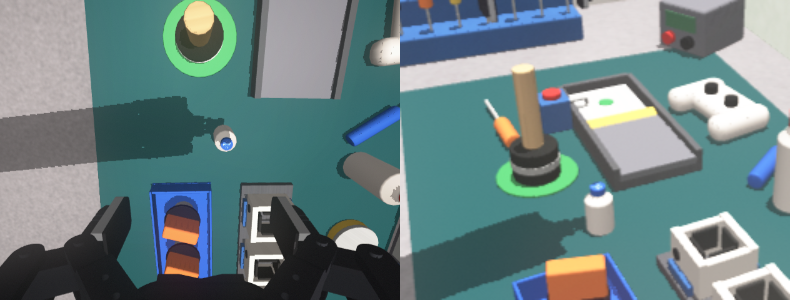

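The mallet stands upright in the centre of the green pad, at (200,35) in the wrist view. The pin is down, the plate is in its pocket and the bystanders are untouched.

```bash
python3 -c "
from workcell import manip
print(manip.hand_in())"
```

```text
the job is handed in; nothing more can be done
None
```

I handed the job in with everything done in the order asked, but the third mallet blow read 131.9 N at the wrist, over the 120 N limit, so the run may be judged failed. The three plugs are in the tray, the plate is flat in its pocket, the pin is down, the mallet stands on its pad and the other things look untouched.

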